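Wind a stiff bake timer without letting it spin

TASK

Set the bake timer for the next batch, thirty minutes. Its spring is stiff and it is so light that it spins round if its knob is simply turned: tip it over backwards onto the wooden board so that it lies on its back with the dial up, slide it on until none of it hangs over the edge, then hold it pressed down while you wind the knob clockwise until the pointer is at the bottom mark, thirty minutes, never letting the timer itself turn round. Leave it lying there, let go, and leave the board and the things about it where they are.

Things in the scene. Friction and masses are not known exactly. Their poses are not given: they have to be found in the camera images.
- timer: wind-up bake timer: cream box, 75 mm wide (its y), 75 tall (its z), 36 deep (its x, -10 to +26 mm), 0.13 to 0.22 kg, loose on the worktop. Its front with dial and knob looks along its own -x, at the start towards the robot; its back is 1 to 7 mm from the board's near edge. Origin: centre of the underside. Lying on the board, its x points down, its z away from the robot, its face is 50 mm up.
- dial (a point): centre of the front end of the timer's round knob: 38.5 mm above the timer's underside, 25 mm in front of its origin; axes as the timer's. The knob is a plain disc, 31.5 mm in diameter, standing 14 mm out of the face, with a white pointer line. It needs 0.17 N m; its own weight holds the timer only up to 0.09 N m against spinning, with 15 to 20 N straight down on it the timer stays put.
- timer_knob (a joint): angle of the knob, rad: 0 is off, pointer at the top mark (towards the timer's own +z); it goes negative as the knob is wound clockwise as one faces the dial, to -5.24 at its stop. Twelve long marks, 5 minutes (0.524 rad) apart; thirty minutes is -3.14, the bottom mark, pointer towards the timer's underside. It starts between 2 and 9 minutes and stays where it is left.
- board: plain wooden board, 130 mm (its x) by 200 (its y), 14 thick, 0.28 kg, loose on the worktop behind the timer. Origin: centre of its underside. Its -x edge is the near one: it stops the timer's back bottom edge as the timer is tipped. Half tipped, the timer can stay leaning on this edge at some 40 degrees; pushed on, it drops flat on the board with some 25 mm still hanging over the near edge.
- bell: bystander: round counter bell, 84 mm in diameter, 50 mm high, to one side of the board. Origin: centre of its underside.
- cookies: bystander: stack of four cookies in a tied bag, 75 mm across, 84 mm high, to the other side of the board. Origin: centre of its underside.
- cards: bystander: beech holder with cards, 40 mm (its x) by 100 mm (its y), 56 mm high, right of and nearer than the board. Origin: centre of its underside.
Not all that is in view belongs to the job. Leave any blue or purple look-alike of the timer alone.

How it is judged:
By the outcome, as a careful person would: the job done as asked, in the order asked, and still so for the second after the job is handed in, with the robot touching nothing.
It also fails if it takes over 72 s, if anything falls off the work surface, if the arm or the gripper's body presses on something with over 40 N, if the wrist force passes 120 N, or if a joint passes its speed limit or range.

ROBOT

A 6-joint arm with a two-finger parallel gripper is mounted at the origin on a cart in front of the work surface, level with it; the furniture and walls round the work are solid. World frame = base frame: x ahead of the robot, y to its left, z up, the work surface at z = 0. Lengths are in m, angles in degrees, forces in N, time in s.
With the tool pointing down it reaches from about 0.375 to 0.9 m from the base axis. Payload 3.1 kg.
Tool frame: the origin (TCP) lies midway between the tips of the shut fingers; the grasp point (between the pads) lies 19 mm behind it; z points along the fingers, y is the direction in which the jaws open and shut (so a half turn about z gives the same grasp; the last joint's range is limited). The gripper opens to 87 mm and grips with 3 to 60 N. Pads are 19 mm wide; open, the fingers measure 117 mm over their backs; the gripper's body (75 mm by 190 mm) begins 51 mm behind the grasp point.
Start: joints at [55.204, 30.224, 82.088, -0, 67.689, -10.227], TCP at [0.26, 0.568, 0.223] pointing down, gripper open.
Joint ranges: [-176.69, 176.69], [-43.24, 126.21], [12.49, 139.97], [-82, 262], [0, 151.66], [-163.58, 163.58]. Speed limits (degrees/s): [159.86, 159.86, 180, 180, 180, 180].

INTERFACE

Orientations are given as a 3x3 rotation matrix whose columns are the frame's x, y, z axes.
In Python, from rig import bot gives the robot as it stands.
- The arm moves only by the tool carry_out, never from a script. Its arguments are lists of equal length, an entry for each row: "grip": the gripper's target within -1 to 1 (fully open at 1, half-way at 0, shut at -1); "slide": the shift along the tool's x, y, z in mm, a list of three; "twist": the turn, a rotation vector about the tool's x, y, z in rad, a list of three. In form: {"grip": [grip, ...], "slide": [[dx, dy, dz], ...], "twist": [[wx, wy, wz], ...]}. A call has 1 to 12 rows; each row shifts and turns the pose as measured when the row begins, along the tool's axes as they then stand; what a row does not reach is not made up. A row lasts 1/10 s, in which the tool goes at most 50 mm and 8.59 degrees, less where a joint would pass 70% of its speed; a pose out of reach is approached as far as the arm can. A call is refused whole if a number of a shift passes 50 or a number of a turn 0.15, either way. A call with a gripper value outside its range is refused whole. The fingers move at their own pace and stop on an object; the grip force is fixed at half the most. Time passes only in rows, so rows that do not move let the fingers close. It gives the time, the measured TCP pose, the force and the opening at its end, in the units of the state.
- bot.read_state(): the state, without advancing time (a new reading comes with each control period).
- bot.capture(name): name is "side" or "top"; returns a dict with "color" (384x512x3 uint8, red, green, blue), "depth" (384x512 float32, m along the optical axis (not along the pixel's ray), 0 where there is no reading), "fx", "fy", "cx", "cy" (pixels), "k1" (the pictures are not rectified: a ray, as slopes to the right and down, at radius r is drawn at 1 + k1 r^2 times it, then the intrinsics apply), "position" and "rotation" of the camera in the world. Camera axes: x right, y up, looking along -z (the intrinsics and any distortion apply to the point x, -y, -z); pixel columns grow to the right and rows downward; lengths in m; the calibration is good to about 2 mm. A picture is of the moment at which its call begins.
- bot.hand_in(): hands the job in, once; it reports no verdict.
The state is a dict: "time_s": time; "joint_positions": joint angles; "qvel": joint speeds; "tau": joint torques, N m; "position": TCP position; "tcp_rot": TCP orientation; "force": force on the tool from outside, world axes, zero at the start; "moment": the same for the moment, N m; "opening": opening from 0.0 (shut) to 1.0 (fully open).
Only numpy, scipy, OpenCV 4.12 (cv2) and the standard library are available. Lean on these libraries where they do the work, as an engineer would, in place of code of your own. Each camera call takes 0.05 s, during which the arm holds its last target.

## Working session

There is one attempt and no reset: what is moved stays moved. The work goes in short steps, Python scripts to look and compute and a tool call to move; the robot and the scene stay as the last step left them, time stands still between calls to the robot, and variables do not carry over. Pictures are saved under pics/ and viewed, and the job is handed in when it is done.

Besides the shell and the picture viewer there is one more tool, called after ">>>" as name(argument=value, ...) on one line, values as JSON. carry_out: Moves the arm, as the interface text tells. Its arguments: {"type":"object","properties":{"grip":{"type":"array"},"slide":{"type":"array"},"twist":{"type":"array"}},"required":["grip","slide","twist"]}

```bash
ls; mkdir -p pics; python3 - <<'E'
from rig import bot
import cv2
print(bot.read_state())
for n in("side","top"):
    c=bot.capture(n); cv2.imwrite(f"pics/{n}0.png",cv2.resize(c["color"][:,:,::-1],(800,600)))
    print({k:v for k,v in c.items() if k not in("color","depth")})
E
```

```text
pics
{'time_s': 0.0, 'joint_positions': array([ 5.52077832e+01,  3.02772435e+01,  8.21568674e+01,  1.46544350e-04,
        6.76909683e+01, -1.02286735e+01]), 'qvel': array([ 7.66741698e-02, -4.17980707e-02,  4.90145664e-02, -4.03061450e-02,
        4.15302595e-06,  1.12289998e-02]), 'tau': array([-3.95502966e-04, -4.40042818e+01, -1.76591384e+01,  6.32872316e-02,
        5.82536578e-02, -1.86312177e-04]), 'position': array([0.25936781, 0.56782221, 0.22158746]), 'tcp_rot': array([[-9.09500152e-01,  4.15701716e-01, -1.24759147e-03],
       [ 4.15703405e-01,  9.09498472e-01, -1.79142238e-03],
       [ 3.89985176e-04, -2.14792695e-03, -9.99997617e-01]]), 'force': array([ 0.31980193, -0.33631715, -0.26631941]), 'moment': array([ 0.00625249,  0.03177824, -0.02597533]), 'opening': 1.0025273891631619}
{'fx': 456.2899053273535, 'fy': 456.2899053273535, 'cx': 251.1002916817667, 'cy': 193.11768467715646, 'k1': -0.18054293968362675, 'position': array([ 0.10368772, -1.11869198,  0.73582117]), 'rotation': array([[ 0.89496029,  0.26313905, -0.36028311],
       [-0.44573371,  0.49266357, -0.7473982 ],
       [-0.01917129,  0.82948204,  0.55820427]])}
{'fx': 420.96210532590777, 'fy': 420.96210532590777, 'cx': 260.2024791927106, 'cy': 194.77242312196657, 'k1': -0.12391047669949043, 'position': array([ 0.4190832 , -0.20548493,  1.15768936]), 'rotation': array([[-0.0075419 ,  0.99445725, -0.10487087],
       [-0.99996682, -0.00717753,  0.00385137],
       [ 0.00307731,  0.10489644,  0.99447839]])}
```

View pics/side0.png

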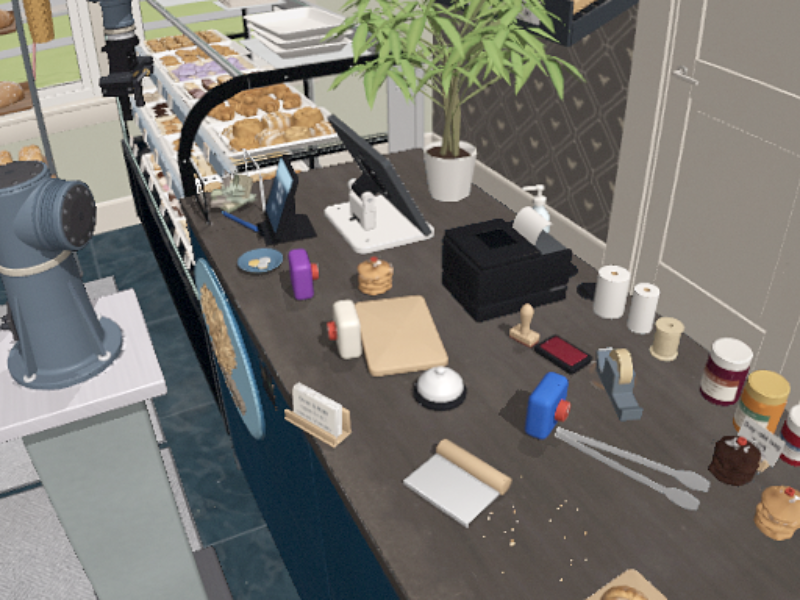

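View pics/top0.png

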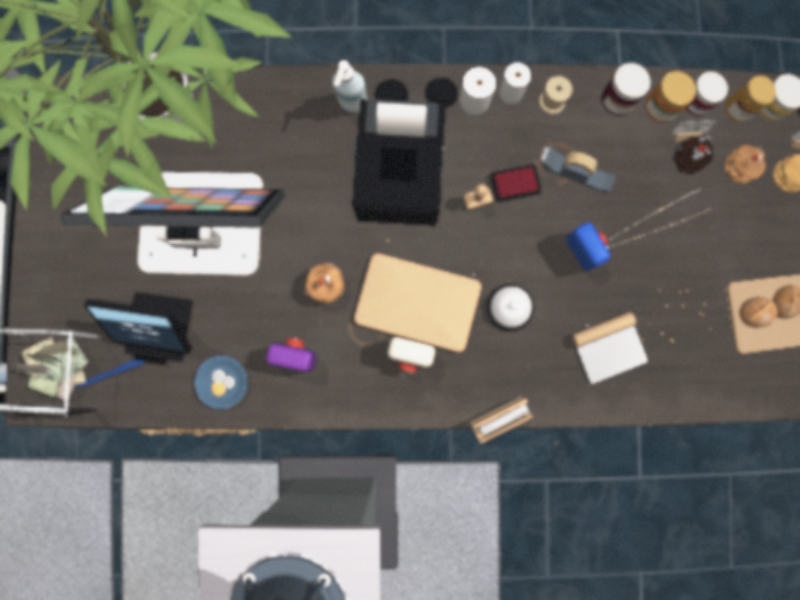

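Candidates for the timer: cream at top (412,352)/side (345,330), purple at top (290,356), blue at top (590,246). The cream one, standing against the board, fits the description. I'll confirm it in a crop and measure.

```bash
cat > h.py <<'E'
import numpy as np, cv2
from rig import bot
def cloud(c):
    h,w=c["depth"].shape
    K=np.array([[c["fx"],0,c["cx"]],[0,c["fy"],c["cy"]],[0,0,1]])
    u,v=np.meshgrid(np.arange(w),np.arange(h))
    p=np.stack([u,v],-1).reshape(-1,1,2).astype(np.float64)
    n=cv2.undistortPoints(p,K,np.array([c["k1"],0,0,0,0])).reshape(h,w,2)
    d=c["depth"]
    P=np.stack([n[...,0]*d,-n[...,1]*d,-d],-1)
    W=P@np.asarray(c["rotation"]).T+c["position"]
    W[d<=0]=np.nan
    return W
def proj(c,X):
    X=np.atleast_2d(X); P=(X-c["position"])@np.asarray(c["rotation"])
    s=np.stack([P[:,0]/-P[:,2],-P[:,1]/-P[:,2]],-1); r=(s**2).sum(1,keepdims=True)
    s=s*(1+c["k1"]*r); return s*[c["fx"],c["fy"]]+[c["cx"],c["cy"]]
def crop(c,u0,v0,u1,v1,name,s=None):
    im=c["color"][v0:v1,u0:u1,::-1]; s=s or min(800/(u1-u0),600/(v1-v0))
    cv2.imwrite(name,cv2.resize(im,None,fx=s,fy=s,interpolation=cv2.INTER_CUBIC))
def rect(P):
    r=cv2.minAreaRect((P[:,:2]*1000).astype(np.float32)); return r, cv2.boxPoints(r)
E
python3 - <<'E'
from h import *
t=bot.capture("top"); s=bot.capture("side")
crop(t,215,150,355,290,"pics/tc1.png"); crop(s,170,150,320,290,"pics/sc1.png")
for n,c in(("top",t),("side",s)):
    W=cloud(c)
    reg=(W[...,0]>.3)&(W[...,0]<.75)&(W[...,1]>-.35)&(W[...,1]<.1)
    z=W[...,2]
    print(n,"table z",np.nanmedian(z[reg&(z<.007)]))
    m=(reg&(z>.009)&(z<.02)).astype(np.uint8)
    k,l,st,_=cv2.connectedComponentsWithStats(m)
    for i in range(1,k):
        if st[i,4]>150: print("board?",st[i],np.median(z[l==i]),*[a.round(1) if hasattr(a,'round') else a for a in rect(W[l==i])])
    m=(reg&(z>.03)).astype(np.uint8)
    k,l,st,_=cv2.connectedComponentsWithStats(m)
    for i in range(1,k):
        if st[i,4]>30:
            P=W[l==i]; print("obj",st[i],P.max(0).round(3),P.min(0).round(3),rect(P[P[:,2]>P[:,2].max()-.012]))
E
```

```text
top table z 4.4019847330156736e-05
board? [148 146  18  30 443] 0.016561044402001457 ((637.67724609375, 76.9665756225586), (45.815452575683594, 81.62760162353516), 89.04016876220703) [[596.5  54.7]
 [678.1  53.4]
 [678.9  99.2]
 [597.3 100.6]]
board? [ 227  162   81   63 3374] 0.014195051445022422 ((545.4445190429688, -229.51589965820312), (199.89279174804688, 130.3612060546875), 74.00570678710938) [[ 455.2 -307.6]
 [ 580.6 -343.6]
 [ 635.6 -151.4]
 [ 510.3 -115.5]]
obj [87 53  4 26 70] [0.75  0.1   0.466] [0.705 0.092 0.454] (((727.5296020507812, 96.23878479003906), (7.543689727783203, 44.44843673706055), 89.30908966064453), array([[705.26154,  92.73521],
       [749.7067 ,  92.19923],
       [749.79767,  99.74236],
       [705.3525 , 100.27834]], dtype=float32))
obj [ 99  53  40  42 824] [0.75  0.1   0.462] [0.697 0.021 0.315] (((743.0012817382812, 62.14579772949219), (31.43830680847168, 27.75916290283203), 39.8849983215332), array([[722.0392  ,  62.71617 ],
       [739.8397  ,  41.41565 ],
       [763.9634  ,  61.575424],
       [746.16284 ,  82.875946]], dtype=float32))
obj [ 225
[... 4939 characters left out ...]
       [ 442.2312 , -183.85608]], dtype=float32))
obj [333 195   9  15  86] [ 0.737 -0.334  0.07 ] [ 0.714 -0.35   0.032] (((723.84619140625, -343.1184997558594), (15.564123153686523, 18.16873550415039), 53.656742095947266), array([[ 711.9171 , -344.0032 ],
       [ 726.55164, -354.77042],
       [ 735.77527, -342.2338 ],
       [ 721.14075, -331.46658]], dtype=float32))
obj [187 245  12  13  75] [ 0.336 -0.332  0.058] [ 0.311 -0.35   0.031] (((323.890869140625, -343.79376220703125), (16.587669372558594, 22.057775497436523), 31.923444747924805), array([[ 311.01953, -338.81857],
       [ 322.68335, -357.54025],
       [ 336.7622 , -348.76895],
       [ 325.0984 , -330.04727]], dtype=float32))
```

```bash
sleep 0
```

```text
(no output)
```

View pics/tc1.png

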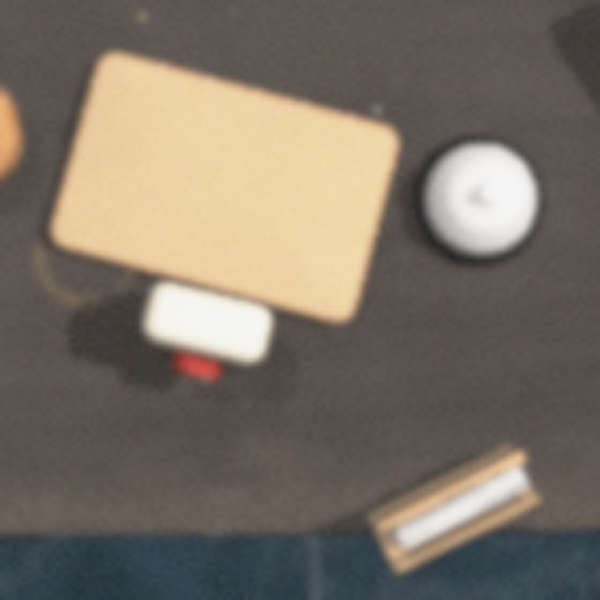

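View pics/sc1.png

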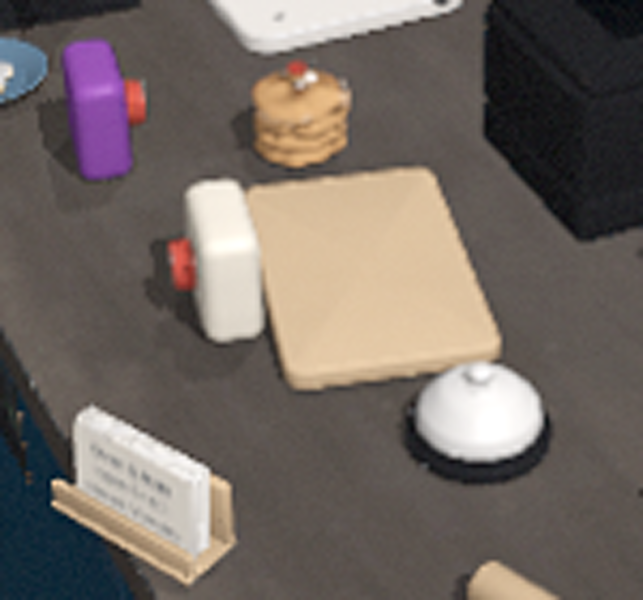

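Confirmed: cream box with red knob facing the robot, back at the board's near edge (top crop (208,320), side crop (225,260)). Now check clearance for the transfer.

```bash
python3 - <<'E'
from h import *
import numpy as np
G={}
for n in("top","side"):
    W=cloud(bot.capture(n)).reshape(-1,3)
    W=W[~np.isnan(W[:,0])]
    G[n]=W
W=np.vstack(list(G.values()))
for y in np.arange(.7,-.4,-.1):
    row=[]
    for x in np.arange(.1,.8,.1):
        m=(abs(W[:,0]-x)<.05)&(abs(W[:,1]-y)<.05)
        row.append(f"{W[m,2].max():.2f}" if m.any() else " -- ")
    print(f"{y:.1f}",row)
E
```

```text
0.7 ['-0.92', '-0.93', '0.33', '0.19', '0.24', '0.24', '0.33']
0.6 ['-0.92', '0.49', '0.48', '0.21', '0.24', '0.25', '0.25']
0.5 ['-0.92', '0.49', '0.49', '0.12', '0.12', '0.01', '0.01']
0.4 ['-0.92', '-0.92', '0.11', '0.12', '0.12', '0.01', '0.44']
0.3 ['-0.92', '-0.92', '0.01', '0.12', '0.16', '0.41', '0.47']
0.2 ['0.01', '0.00', '0.01', '0.02', '0.16', '0.34', '0.45']
0.1 ['0.09', '0.00', '0.01', '0.02', '0.02', '0.22', '0.47']
0.0 ['0.34', '0.00', '0.01', '0.08', '0.08', '0.22', '0.45']
-0.1 ['0.33', '-0.00', '0.01', '0.07', '0.07', '0.07', '0.13']
-0.2 ['0.01', '-0.00', '0.01', '0.08', '0.08', '0.02', '0.13']
-0.3 ['-0.92', '-0.93', '0.06', '0.07', '0.07', '0.02', '0.13']
```

```bash
cat >> h.py <<'E'
from scipy.spatial.transform import Rotation as Rn
def down(yaw_deg):  # tool y axis at timer-y heading for timer yaw; z down
    a=np.radians(yaw_deg); y=np.array([-np.sin(a),np.cos(a),0]); z=np.array([0,0,-1.]); return np.stack([np.cross(y,z),y,z],1)
def plan(wps,yaw,step=45,P=None,R=None):
    s=bot.read_state(); P=s["position"] if P is None else P; R=s["tcp_rot"] if R is None else R
    out=[];tw=[]
    T=down(yaw)
    for w in wps:
        w=np.asarray(w,float); n=max(1,int(np.ceil(np.linalg.norm(w-P)*1000/step)))
        for i in range(n):
            q=P+(w-P)/(n-i); sl=(R.T@(q-P)*1000).round(0 if step>10 else 1)
            rv=Rn.from_matrix(R.T@T).as_rotvec(); m=np.abs(rv).max()
            if m>.12: rv*=.12/m
            rv=rv.round(3)
            P=P+R@sl/1000; R=R@Rn.from_rotvec(rv).as_matrix()
            out.append([float(v)+0 for v in sl]); tw.append([float(v)+0 for v in rv])
    for i in range(0,len(out),12):
        k=out[i:i+12]; print(len(k),"slide",str(k).replace(".0,",",").replace(".0]","]").replace(" ",""),"\n twist",str(tw[i:i+12]).replace(" ","").replace("0.0,","0,").replace("0.0]","0]"))
def st():
    s=bot.read_state(); print("t",round(s["time_s"],2),"p",s["position"].round(4),"F",s["force"].round(1),"M",s["moment"].round(2),"op",round(s["opening"],3),"q",s["joint_positions"].round(1)); print(s["tcp_rot"].round(3).tolist())
E
python3 - <<'E'
from h import *
plan([(.25,.40,.28),(.39,.22,.28),(.42,0,.28),(.395,-.203,.20)],-15.5)
E
```

```text
12 slide [[-15,-39,-14],[-11,-41,-15],[-9,-41,-14],[-9,-41,-15],[-30,-23,0],[-31,-23,0],[-30,-23,0],[-31,-22,0],[-30,-23,0],[-31,-22,0],[-17,-41,0],[-18,-41,0]] 
 twist [[-0.001,0,-0.12],[0,0,-0.038],[0,0,0],[0,0,0],[0,0,0],[0,0,0],[0,0,0],[0,0,0],[0,0,0],[0,0,0],[0,0,0],[0,0,0]]
8 slide [[-17,-41,0],[-18,-41,0],[-17,-40,0],[-6,-41,16],[-6,-40,16],[-6,-41,16],[-6,-40,16],[-7,-41,16]] 
 twist [[0,0,0],[0,0,0],[0,0,0],[0,0,0],[0,0,0],[0,0,0],[0,0,0],[0,0,0]]
```

>>> carry_out(grip=[0,0,0,0,0,0,0,0,0,0,0,0], slide=[[-15,-39,-14],[-11,-41,-15],[-9,-41,-14],[-9,-41,-15],[-30,-23,0],[-31,-23,0],[-30,-23,0],[-31,-22,0],[-30,-23,0],[-31,-22,0],[-17,-41,0],[-18,-41,0]], twist=[[0,0,-0.12],[0,0,-0.04],[0,0,0],[0,0,0],[0,0,0],[0,0,0],[0,0,0],[0,0,0],[0,0,0],[0,0,0],[0,0,0],[0,0,0]])

```text
time_s: 1.5
position: [0.4116, 0.1227, 0.2823]
tcp_rot: [[-0.969, 0.248, 0.008], [0.248, 0.969, 0.002], [-0.007, 0.004, -1.0]]
force: [0.9, 0.0, -0.3]
opening: 0.497
```

```bash
python3 - <<'E'
from h import *
st()
plan([(.42,0,.28),(.395,-.203,.18)],-15.5)
E
```

```text
t 1.5 p [0.4116 0.1227 0.2823] F [ 0.9  0.  -0.3] M [ 0.04 -0.02  0.08] op 0.497 q [ 1.500e+00  1.000e+01  1.043e+02  1.000e-01  6.520e+01 -7.420e+01]
[[-0.969, 0.248, 0.008], [0.248, 0.969, 0.002], [-0.007, 0.004, -1.0]]
9 slide [[-13,-39,1],[-14,-39,1],[-13,-38,0],[-5,-34,17],[-5,-34,17],[-5,-34,17],[-5,-34,16],[-5,-33,17],[-5,-34,16]] 
 twist [[0.004,0.007,0.02],[0,0,0],[0,0,0],[0,0,0],[0,0,0],[0,0,0],[0,0,0],[0,0,0],[0,0,0]]
```

>>> carry_out(grip=[0,0,0,0,0,0,0,0,0,0], slide=[[-13,-39,1],[-14,-39,1],[-13,-38,0],[-5,-34,17],[-5,-34,17],[-5,-34,17],[-5,-34,16],[-5,-33,17],[-5,-34,16],[0,0,0]], twist=[[0.004,0.007,0.02],[0,0,0],[0,0,0],[0,0,0],[0,0,0],[0,0,0],[0,0,0],[0,0,0],[0,0,0],[0,0,0]])

```text
time_s: 2.5
position: [0.3982, -0.2246, 0.1808]
tcp_rot: [[-0.961, 0.275, 0.016], [0.275, 0.961, -0.007], [-0.017, -0.003, -1.0]]
force: [0.7, 0.6, -0.5]
opening: 0.501
```

```bash
python3 - <<'E'
from h import *
st()
t=bot.capture("top"); s=bot.capture("side")
crop(t,195,150,345,290,"pics/t2.png"); crop(s,150,90,320,290,"pics/s2.png")
p=bot.read_state()["position"]; print(proj(t,p),proj(s,p))
plan([(.395,-.203,.068)],-15.5)
E
```

```text
t 2.5 p [ 0.3982 -0.2246  0.1808] F [ 0.7  0.6 -0.5] M [ 0.05 -0.01 -0.03] op 0.501 q [ -43.7   20.8  108.8    0.4   49.5 -118. ]
[[-0.961, 0.275, 0.016], [0.275, 0.961, -0.007], [-0.017, -0.003, -1.0]]
[[265.76579452 248.27209631]] [[198.26999293 167.98720183]]
3 slide [[3,6,38],[3,5,38],[2,6,38]] 
 twist [[-0.001,0.016,-0.006],[0,0,0],[0,0,0]]
```

View pics/t2.png

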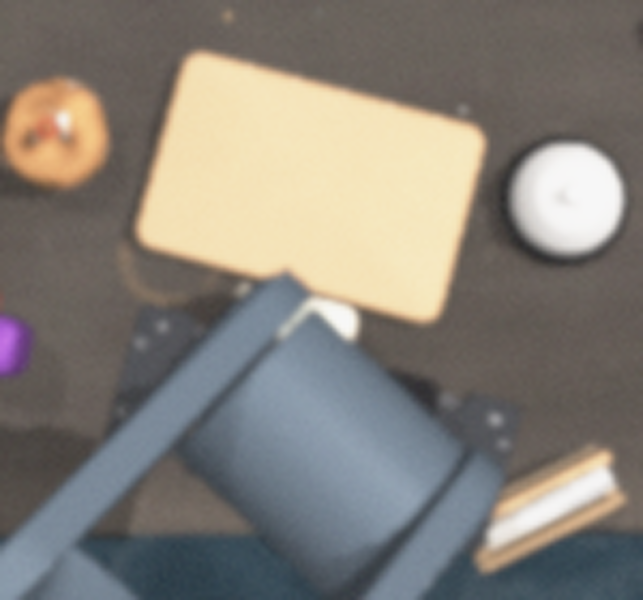

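View pics/s2.png

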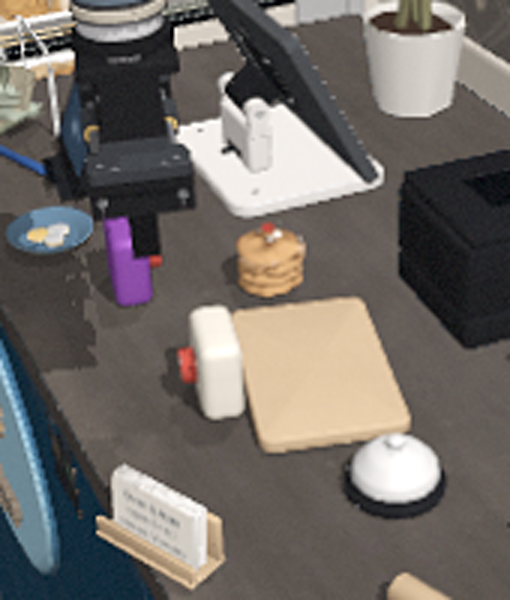

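>>> carry_out(grip=[0,0,0,0], slide=[[3,6,38],[3,6,38],[2,7,38],[0,0,0]], twist=[[0,0.016,-0.006],[0,0,0],[0,0,0],[0,0,0]])

```text
time_s: 3.0
position: [0.3998, -0.1994, 0.0687]
tcp_rot: [[-0.965, 0.263, 0.007], [0.263, 0.965, -0.007], [-0.009, -0.005, -1.0]]
force: [-1.9, -0.1, 0.1]
opening: 0.503
```

```bash
python3 - <<'E'
from h import *
st()
s=bot.capture("side")
crop(s,150,120,290,225,"pics/s3.png")
p=bot.read_state()["position"]; R=bot.read_state()["tcp_rot"]
for d in (-.021,-.036): print((proj(s,p+R[:,1]*d)-[150,120])*800/140)
E
```

```text
t 3.0 p [ 0.3998 -0.1994  0.0687] F [-1.9 -0.1  0.1] M [-0.   -0.   -0.02] op 0.503 q [-4.090e+01  3.300e+01  1.152e+02 -1.000e-01  3.120e+01 -1.155e+02]
[[-0.965, 0.263, 0.007], [0.263, 0.965, -0.007], [-0.009, -0.005, -1.0]]
[[292.09055033 491.50140587]]
[[295.68593369 510.81180944]]
```

View pics/s3.png

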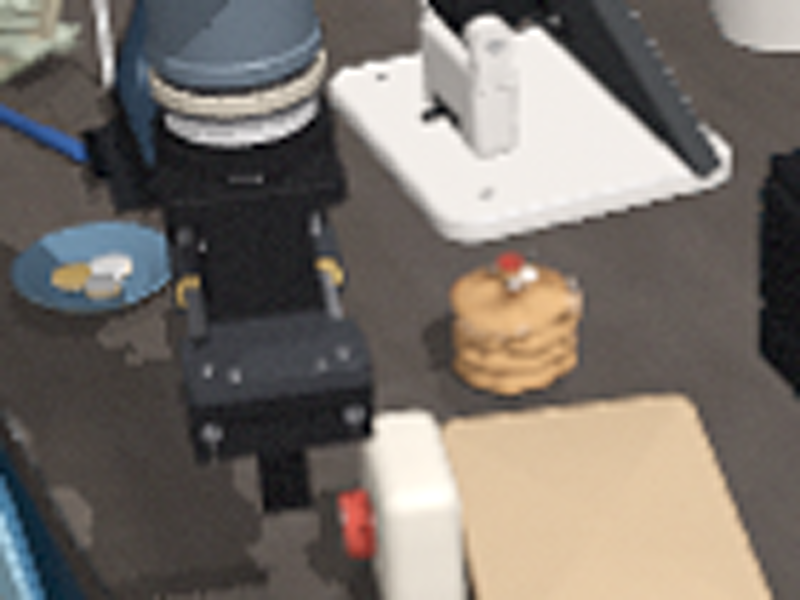

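>>> carry_out(grip=[0,0,0,0,0,0,0,0,0,0], slide=[[-12,0,0],[-12,0,0],[-6,0,0],[-6,0,0],[-6,0,0],[-6,0,0],[-6,0,0],[-6,0,-1],[-6,0,-1],[0,0,0]], twist=[[0,0,0],[0,0,0],[0,0,0],[0,0,0],[0,0,0],[0,0,0],[0,0,0],[0,0,0],[0,0,0],[0,0,0]])

```text
time_s: 4.05
position: [0.4766, -0.223, 0.0836]
tcp_rot: [[-0.965, 0.262, 0.026], [0.261, 0.965, -0.022], [-0.031, -0.015, -0.999]]
force: [-0.4, 0.2, -0.6]
opening: 0.5
```

```bash
python3 - <<'E'
from h import *
st()
s=bot.capture("side")
crop(s,170,140,310,245,"pics/s4.png")
E
```

```text
t 4.05 p [ 0.4766 -0.223   0.0836] F [-0.4  0.2 -0.6] M [ 0.01  0.04 -0.03] op 0.5 q [ -37.2   34.4  104.5   -0.2   39.1 -111.9]
[[-0.965, 0.262, 0.026], [0.261, 0.965, -0.022], [-0.031, -0.015, -0.999]]
```

View pics/s4.png

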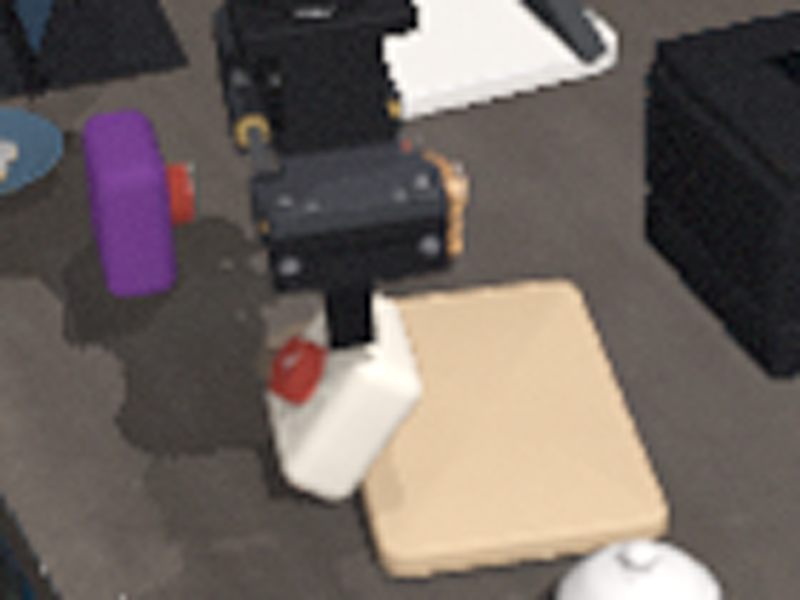

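```bash
python3 - <<'E'
from h import *
d=np.array([.965,-.262,0]); p=bot.read_state()["position"]
a=p+d*.032; a[2]=.076
plan([a],-15.5,6)
E
```

```text
6 slide [[-5.3,0,1.4],[-5.3,0,1.2],[-5.3,0,1.3],[-5.4,0.1,1.2],[-5.3,0,1.3],[-5.4,0.1,1.2]] 
 twist [[-0.014,0.03,0.006],[0,0,0],[0,0,0],[0,0,0],[0,0,0],[0,0,0]]
```

>>> carry_out(grip=[0,0,0,0,0,0,0], slide=[[-5,0,2.5],[-5,0,2.5],[-5,0,2.5],[-5,0,2.5],[-5,0,2.5],[-5,0,2],[0,0,0]], twist=[[-0.014,0.03,0.006],[0,0,0],[0,0,0],[0,0,0],[0,0,0],[0,0,0],[0,0,0]])

```text
time_s: 4.8
position: [0.5044, -0.2295, 0.0671]
tcp_rot: [[-0.964, 0.267, -0.004], [0.267, 0.964, 0.002], [0.004, 0.001, -1.0]]
force: [-0.1, 0.2, 1.2]
opening: 0.502
```

```bash
python3 - <<'E'
from h import *
st()
s=bot.capture("side")
crop(s,170,140,310,245,"pics/s5.png")
E
```

```text
t 4.8 p [ 0.5044 -0.2295  0.0671] F [-0.1  0.2  1.2] M [0.01 0.04 0.  ] op 0.502 q [ -36.    38.    99.2   -0.    43.  -110.5]
[[-0.964, 0.267, -0.004], [0.267, 0.964, 0.002], [0.004, 0.001, -1.0]]
```

View pics/s5.png

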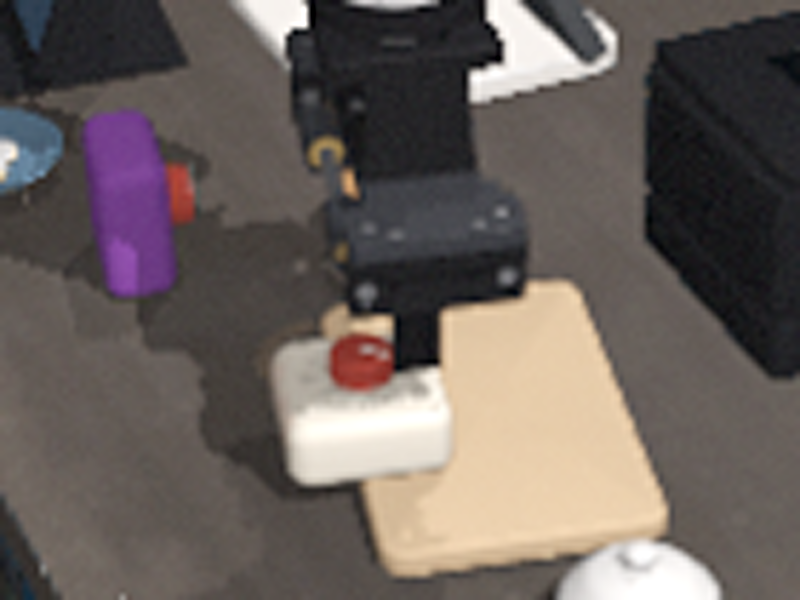

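>>> carry_out(grip=[0,0,0,0,0,0,0], slide=[[0,0,-35],[5,0,-40],[35,0,-20],[40,0,0],[35,0,0],[0,0,0],[0,0,0]], twist=[[0,0,0],[0,0,0],[0,0,0],[0,0,0],[0,0,0],[0,0,0],[0,0,0]])

```text
time_s: 5.55
position: [0.3895, -0.1973, 0.1662]
tcp_rot: [[-0.964, 0.266, -0.005], [0.266, 0.964, 0.002], [0.005, 0.001, -1.0]]
force: [-0.5, 0.3, 0.1]
opening: 0.498
```

```bash
python3 - <<'E'
from h import *
st()
s=bot.capture("side");t=bot.capture("top")
crop(s,200,170,290,237,"pics/s6.png");crop(t,215,150,335,240,"pics/t6.png")
for n,c in(("top",t),("side",s)):
    W=cloud(c); z=W[...,2]
    reg=(W[...,0]>.43)&(W[...,0]<.62)&(W[...,1]>-.29)&(W[...,1]<-.13)
    m=reg&(z>.04)&(z<.056); P=W[m]; print(n,m.sum(),np.median(z[m]),rect(P) if len(P) else 0)
    m=reg&(z>.056)&(z<.075); P=W[m]; print(n,"knob",m.sum(),np.median(P,0) if len(P) else 0,rect(P)[0] if len(P) else 0)
E
```

```text
t 5.55 p [ 0.3895 -0.1973  0.1662] F [-0.5  0.3  0.1] M [-0.03 -0.01 -0.03] op 0.498 q [-4.150e+01  2.140e+01  1.115e+02 -1.000e-01  4.740e+01 -1.160e+02]
[[-0.964, 0.266, -0.005], [0.266, 0.964, 0.002], [0.005, 0.001, -1.0]]
top 655 0.049770871088901325 (((484.2981262207031, -224.8052978515625), (74.6746826171875, 74.69515991210938), 74.02495574951172), array([[ 438.1169 , -250.42198],
       [ 509.9275 , -270.9795 ],
       [ 530.4794 , -199.18861],
       [ 458.66876, -178.6311 ]], dtype=float32))
top knob 105 [ 0.48415479 -0.22447037  0.06417895] ((477.5318298339844, -233.74607849121094), (52.133060455322266, 27.69659996032715), 50.682518005371094)
side 409 0.047228713499899655 (((479.01416015625, -230.05078125), (74.11994934082031, 72.63052368164062), 74.78260803222656), array([[ 434.24466, -256.2792 ],
       [ 504.32852, -275.3434 ],
       [ 523.7837 , -203.82236],
       [ 453.6998 , -184.75815]], dtype=float32))
side knob 74 [ 0.47931859 -0.23126582  0.06100099] ((480.1837158203125, -229.03187561035156), (28.016002655029297, 25.975727081298828), 65.62569427490234)
```

View pics/s6.png

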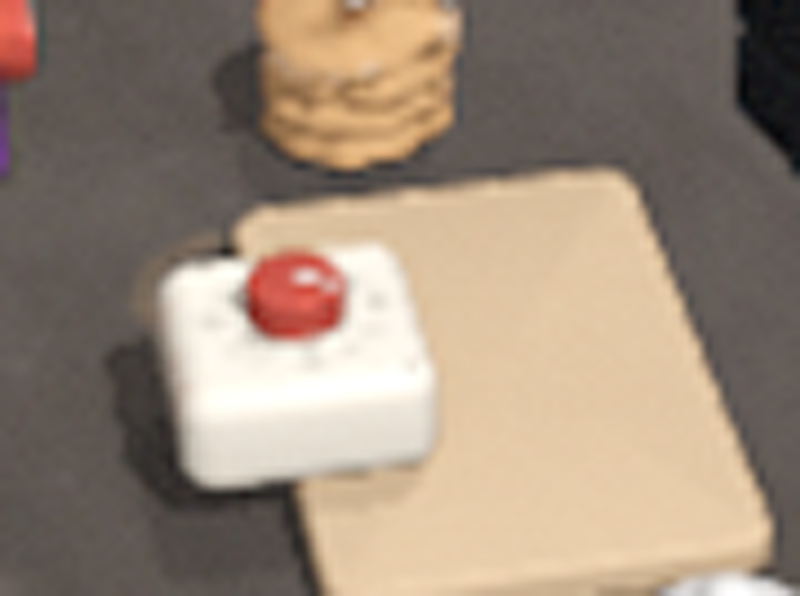

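View pics/t6.png

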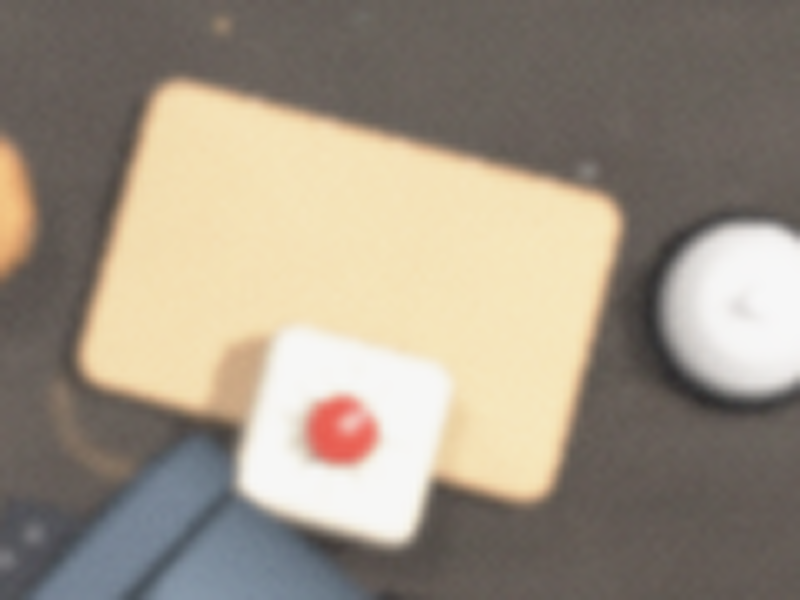

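```bash
python3 - <<'E'
from h import *
plan([(.405,-.202,.13),(.405,-.202,.033)],-16)
E
```

```text
4 slide [[-16,-1,36],[0,0,32],[0,0,32],[0,0,33]] 
 twist [[0.001,-0.006,0.011],[0,0,0],[0,0,0],[0,0,0]]
```

>>> carry_out(grip=[0,0,0,0,0], slide=[[-16,-1,36],[0,0,32],[0,0,32],[0,0,33],[0,0,0]], twist=[[0,-0.006,0.011],[0,0,0],[0,0,0],[0,0,0],[0,0,0]])

```text
time_s: 6.15
position: [0.4161, -0.2093, 0.0286]
tcp_rot: [[-0.962, 0.274, 0.013], [0.274, 0.962, -0.009], [-0.015, -0.006, -1.0]]
force: [-0.6, -0.4, 0.6]
opening: 0.502
```

```bash
python3 - <<'E'
from h import *
st()
plan([(.442,-.2127,.033)],-16,9)
E
```

```text
t 6.15 p [ 0.4161 -0.2093  0.0286] F [-0.6 -0.4  0.6] M [-0.01  0.05  0.01] op 0.502 q [-4.050e+01  3.860e+01  1.138e+02  1.000e-01  2.680e+01 -1.147e+02]
[[-0.962, 0.274, 0.013], [0.274, 0.962, -0.009], [-0.015, -0.006, -1.0]]
3 slide [[-8.6,1.3,-1.3],[-8.6,1.3,-1.5],[-8.7,1.3,-1.5]] 
 twist [[-0.005,0.015,0.001],[0,0,0],[0,0,0]]
```

>>> carry_out(grip=[0,0,0,0,0,0,0,0], slide=[[-6,2,-1],[-6,1,-1],[-5,1,-1],[-5,0,0],[-5,0,0],[-5,0,0],[-5,0,0],[0,0,0]], twist=[[-0.005,0.015,0],[0,0,0],[0,0,0],[0,0,0],[0,0,0],[0,0,0],[0,0,0],[0,0,0]])

```text
time_s: 6.95
position: [0.4587, -0.2176, 0.0352]
tcp_rot: [[-0.962, 0.272, 0.004], [0.272, 0.962, -0.004], [-0.004, -0.002, -1.0]]
force: [0.2, 0.2, -0.2]
opening: 0.502
```

```bash
python3 - <<'E'
from h import *
st()
s=bot.capture("side")
crop(s,190,150,300,232,"pics/s7.png")
plan([(.481,-.2238,.033)],-16,6)
E
```

```text
t 6.95 p [ 0.4587 -0.2176  0.0352] F [ 0.2  0.2 -0.2] M [ 0.02  0.01 -0.01] op 0.502 q [-3.800e+01  3.920e+01  1.071e+02 -1.000e-01  3.340e+01 -1.121e+02]
[[-0.962, 0.272, 0.004], [0.272, 0.962, -0.004], [-0.004, -0.002, -1.0]]
4 slide [[-5.9,0,0.5],[-5.9,0,0.5],[-5.9,0.1,0.6],[-5.9,0,0.5]] 
 twist [[-0.002,0.004,0.003],[0,0,0],[0,0,0],[0,0,0]]
```

View pics/s7.png

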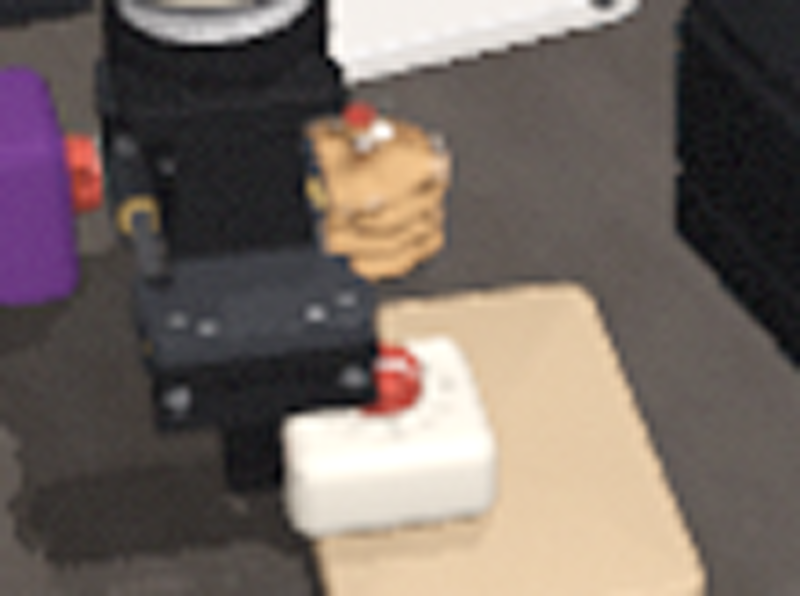

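>>> carry_out(grip=[0,0,0,0,0,0], slide=[[-5,0,0.5],[-5,0,0.5],[-5,0,0.5],[-5,0,0.5],[-2,0,0],[0,0,0]], twist=[[-0.002,0.004,0.003],[0,0,0],[0,0,0],[0,0,0],[0,0,0],[0,0,0]])

```text
time_s: 7.6
position: [0.4797, -0.2231, 0.0325]
tcp_rot: [[-0.961, 0.276, -0.004], [0.276, 0.961, 0.002], [0.004, 0.001, -1.0]]
force: [-0.3, -0.0, 1.4]
opening: 0.501
```

>>> carry_out(grip=[0,0,0,0,0,0], slide=[[10,0,0],[30,0,-20],[30,0,-35],[30,0,-40],[0,0,0],[0,0,0]], twist=[[0,0,0],[0,0,0],[0,0,0],[0,0,0],[0,0,0],[0,0,0]])

```text
time_s: 8.2
position: [0.3792, -0.1939, 0.1286]
tcp_rot: [[-0.961, 0.276, -0.002], [0.276, 0.961, 0.001], [0.002, 0.001, -1.0]]
force: [0.3, -0.9, -0.6]
opening: 0.501
```

```bash
cat > look.py <<'E'
import sys
from h import *
n=sys.argv[1]
st()
s=bot.capture("side");t=bot.capture("top")
crop(s,200,160,290,227,f"pics/s{n}.png");crop(t,215,150,335,240,f"pics/t{n}.png")
for nm,c in(("top",t),("side",s)):
    W=cloud(c); z=W[...,2]
    reg=(W[...,0]>.43)&(W[...,0]<.66)&(W[...,1]>-.35)&(W[...,1]<-.1)
    m=reg&(z>.04)&(z<.054); P=W[m]; print(nm,m.sum(),np.median(z[m]),rect(P)[0])
    m=reg&(z>.056)&(z<.068); P=W[m]; P=P[np.linalg.norm(P-np.median(P,0),axis=1)<.02]; print(nm,"knob",len(P),cv2.minEnclosingCircle((P[:,:2]*1000).astype(np.float32)),P.mean(0))
    m=(reg&(z>.009)&(z<.02)).astype(np.uint8); k,l,q,_=cv2.connectedComponentsWithStats(m); i=1+q[1:,4].argmax(); print("board",rect(W[l==i]))
E
python3 look.py 8
```

```text
t 8.2 p [ 0.3792 -0.1939  0.1286] F [ 0.3 -0.9 -0.6] M [0.   0.04 0.05] op 0.501 q [ -42.2   24.9  115.1   -0.    40.1 -116.1]
[[-0.961, 0.276, -0.002], [0.276, 0.961, 0.001], [0.002, 0.001, -1.0]]
top 649 0.04964035517719889 ((542.1143798828125, -186.7193603515625), (180.77011108398438, 74.15982055664062), 74.42855834960938)
top knob 95 ((528.5602416992188, -238.16830444335938), 14.449095726013184) [ 0.52841531 -0.23802839  0.06436129]
board (((545.0802612304688, -229.42970275878906), (200.14047241210938, 130.16397094726562), 74.3284683227539), array([[ 455.38644, -308.19986],
       [ 580.71173, -343.36002],
       [ 634.77405, -150.65955],
       [ 509.4488 , -115.49939]], dtype=float32))
side 396 0.04697230133791486 ((538.9111328125, -189.94432067871094), (185.70220947265625, 74.3183364868164), 72.98490142822266)
side knob 75 ((525.9263916015625, -242.52330017089844), 16.158851623535156) [ 0.52375968 -0.24353868  0.06067393]
board (((540.6533203125, -233.06201171875), (202.63267517089844, 129.8513641357422), 74.1191635131836), array([[ 450.4817 , -312.7453 ],
       [ 575.377  , -348.2775 ],
       [ 630.82495, -153.37872],
       [ 505.92963, -117.84653]], dtype=float32))
```

View pics/s8.png

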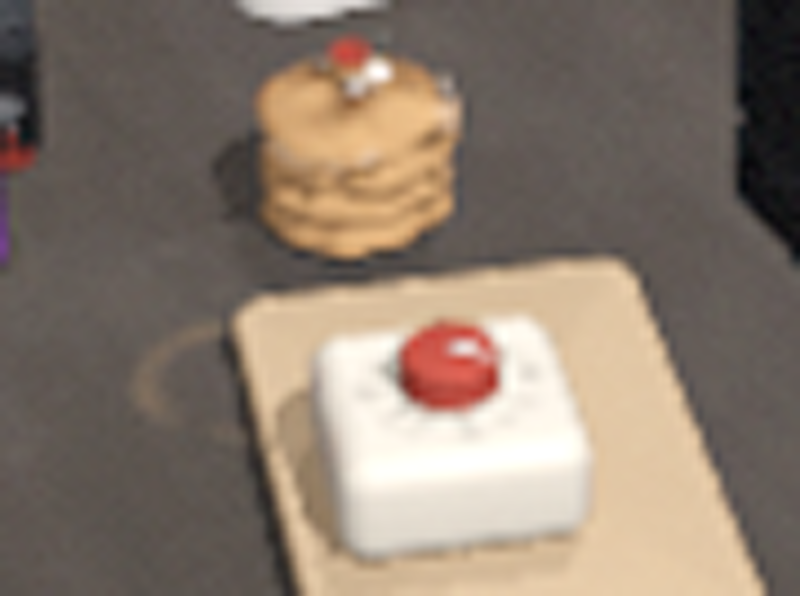

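View pics/t8.png

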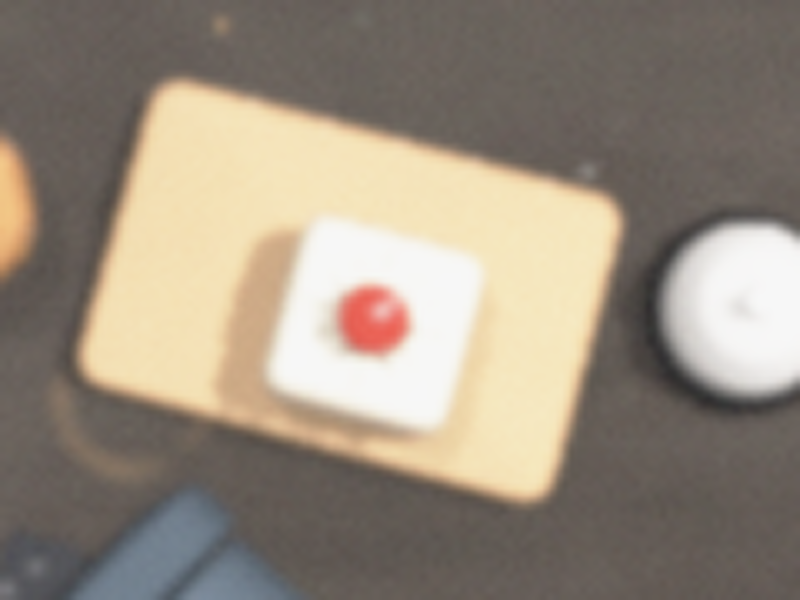

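```bash
cat > dial.py <<'E'
import sys
from h import *
n=sys.argv[1]; yaw=float(sys.argv[2]) if len(sys.argv)>2 else -16
def rectify(c,cx,cy,z,half=.045,N=400):
    a=np.radians(yaw); ex=np.array([np.cos(a),np.sin(a)]); ey=np.array([-np.sin(a),np.cos(a)])
    g=np.linspace(-half,half,N); U,V=np.meshgrid(-g,-g)  # right=-y, up=+x
    X=np.stack([cx+V*ex[0]+U*ey[0],cy+V*ex[1]+U*ey[1],np.full_like(U,z)],-1).reshape(-1,3)
    p=proj(c,X).reshape(N,N,2).astype(np.float32)
    return cv2.remap(c["color"],p[...,0],p[...,1],cv2.INTER_CUBIC)
ims=[]
for nm in("top","side"):
    c=bot.capture(nm); W=cloud(c); z=W[...,2]
    reg=(W[...,0]>.43)&(W[...,0]<.66)&(W[...,1]>-.33)&(W[...,1]<-.15)
    col=c["color"].astype(int); red=(col[...,0]>130)&(col[...,1]<110)&(col[...,2]<110)
    m=reg&(z>.056)&(z<.069)&red
    cm=np.median(W[m],0); 
    m=reg&(z>.056)&(z<.069)&(np.hypot(W[...,0]-cm[0],W[...,1]-cm[1])<.017)
    (cx,cy),r=cv2.minEnclosingCircle((W[m][:,:2]*1000).astype(np.float32)); zz=np.percentile(W[m][:,2],60)
    cm=W[m].mean(0)
    F=W[reg&(z>.042)&(z<.054)]; F=F[np.hypot(F[:,0]-cm[0],F[:,1]-cm[1])<.06]
    print(nm,"mean",cm.round(4),"circ",cx,cy,r,zz,"face",rect(F)[0])
    im=rectify(c,cm[0],cm[1],zz)
    # white pixels in knob
    N=400;mm=90/N; yy,xx=np.mgrid[:N,:N]; rr=np.hypot(xx-199.5,yy-199.5)*mm
    g=im[...,1].astype(float); w=np.clip(g-g[rr<11].min()-40,0,None)*(rr<12)
    dx=(w*(xx-199.5)).sum()/w.sum(); dy=-(w*(yy-199.5)).sum()/w.sum()
    print("  pointer centroid mm",dx*mm,dy*mm,"angle cw from top deg",np.degrees(np.arctan2(dx,dy)))
    ims.append(im)
cv2.imwrite(f"pics/d{n}.png",np.hstack(ims)[...,::-1])
E
python3 dial.py 8
```

```text
top mean [ 0.5265 -0.2363  0.0642] circ 526.60791015625 -237.01710510253906 14.098227500915527 0.06462788617583848 face ((527.6962280273438, -237.62286376953125), (73.25165557861328, 74.237060546875), 74.15586853027344)
  pointer centroid mm 3.689581581680598 5.966572901726099 angle cw from top deg 31.731624785368766
side mean [ 0.5225 -0.2438  0.0607] circ 524.1203002929688 -241.77857971191406 14.737493515014648 0.06115244474412098 face ((522.8316650390625, -242.5980987548828), (72.89463806152344, 73.03079223632812), 73.76535034179688)
  pointer centroid mm -5.28829094206268 5.833515763042872 angle cw from top deg -42.1934333351127
```

View pics/d8.png

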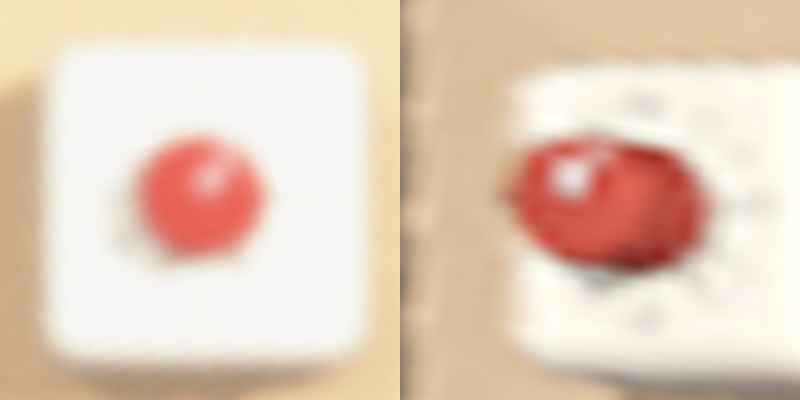

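```bash
cat > dial2.py <<'E'
import sys; sys.argv=[sys.argv[0]]+sys.argv[1:]
from h import *
n=sys.argv[1]; cx,cy=map(float,sys.argv[2:4]); yaw=float(sys.argv[4]); 
ims=[]
for nm,o in(("top",(0,0,.0643)),("side",(-.0045,-.0046,.0611))):
    c=bot.capture(nm); N=400; half=.022
    a=np.radians(yaw); ex=np.array([np.cos(a),np.sin(a)]); ey=np.array([-np.sin(a),np.cos(a)])
    g=np.linspace(-half,half,N); U,V=np.meshgrid(-g,-g)
    X=np.stack([cx+o[0]+V*ex[0]+U*ey[0],cy+o[1]+V*ex[1]+U*ey[1],np.full_like(U,o[2])],-1).reshape(-1,3)
    p=proj(c,X).reshape(N,N,2).astype(np.float32)
    im=cv2.remap(c["color"],p[...,0],p[...,1],cv2.INTER_CUBIC).copy()
    cv2.circle(im,(200,200),int(15.75/44*400),(0,255,0),1); cv2.circle(im,(200,200),2,(0,255,0),-1)
    ims.append(im)
cv2.imwrite(f"pics/e{n}.png",np.hstack(ims)[...,::-1])
E
python3 dial2.py 8 .5275 -.2375 -16
```

```text
(no output)
```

View pics/e8.png

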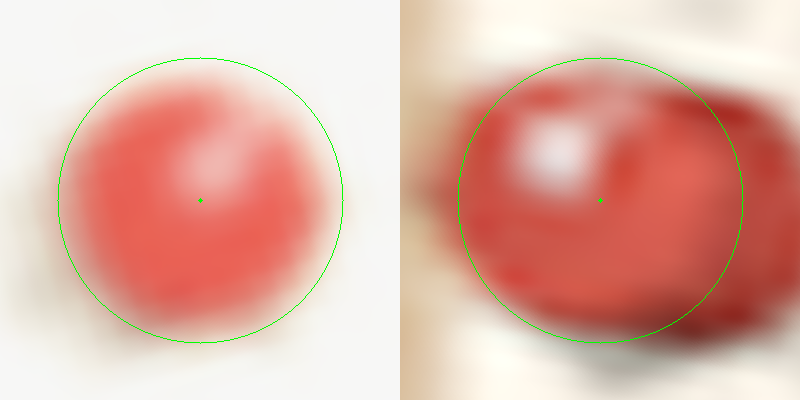

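```bash
python3 - <<'E'
from h import *
plan([(.40,-.20,.17),(.5275,-.237,.15),(.5275,-.237,.10)],-16,40)
E
```

```text
8 slide [[-10,0,-22],[-11,0,-21],[-33,0,5],[-33,0,5],[-33,0,5],[-34,-1,5],[0,0,25],[0,0,25]] 
 twist [[0.002,-0.006,0.001],[0,0,0],[0,0,0],[0,0,0],[0,0,0],[0,0,0],[0,0,0],[0,0,0]]
```

>>> carry_out(grip=[0,0,0,0,0,0,0,0,0], slide=[[-10,0,-22],[-11,0,-21],[-33,0,5],[-33,0,5],[-33,0,5],[-34,-1,5],[0,0,25],[0,0,20],[0,0,0]], twist=[[0,-0.006,0],[0,0,0],[0,0,0],[0,0,0],[0,0,0],[0,0,0],[0,0,0],[0,0,0],[0,0,0]])

```text
time_s: 9.4
position: [0.5359, -0.2371, 0.0943]
tcp_rot: [[-0.962, 0.272, -0.006], [0.272, 0.962, 0.009], [0.009, 0.007, -1.0]]
force: [0.7, 0.1, 0.6]
opening: 0.503
```

```bash
python3 - <<'E'
from h import *
st()
plan([(.5275,-.237,.072)],-16,10)
E
```

```text
t 9.4 p [ 0.5359 -0.2371  0.0943] F [0.7 0.1 0.6] M [-0.01 -0.03 -0.  ] op 0.503 q [ -34.9   37.3   93.5    0.3   49.8 -109.3]
[[-0.962, 0.272, -0.006], [0.272, 0.962, 0.009], [0.009, 0.007, -1.0]]
3 slide [[2.6,-0.8,7.5],[2.7,-0.7,7.4],[2.7,-0.8,7.4]] 
 twist [[0.007,-0.009,0.004],[0,0,0],[0,0,0]]
```

>>> carry_out(grip=[0,0,0,0,0], slide=[[2.6,-0.8,6],[2.7,-0.7,7],[2.7,-0.8,7],[0,0,0],[0,0,0]], twist=[[0.007,-0.009,0.004],[0,0,0],[0,0,0],[0,0,0],[0,0,0]])

```text
time_s: 9.9
position: [0.5274, -0.2369, 0.0724]
tcp_rot: [[-0.961, 0.275, -0.002], [0.275, 0.961, 0.001], [0.002, 0.001, -1.0]]
force: [0.9, -0.1, 0.9]
opening: 0.5
```

```bash
python3 - <<'E'
from h import *
st()
plan([(.5275,-.237,.054)],-16,6)
E
```

```text
t 9.9 p [ 0.5274 -0.2369  0.0724] F [ 0.9 -0.1  0.9] M [-0.02  0.05  0.01] op 0.5 q [ -35.3   38.7   95.6   -0.    45.8 -109.3]
[[-0.961, 0.275, -0.002], [0.275, 0.961, 0.001], [0.002, 0.001, -1.0]]
4 slide [[0,0,4.6],[-0.1,0,4.6],[0,0,4.6],[-0.1,-0.1,4.6]] 
 twist [[0.001,-0.002,0],[0,0,0],[0,0,0],[0,0,0]]
```

>>> carry_out(grip=[0,0,0,0,0,0], slide=[[0,0,4.5],[0,0,4.5],[0,0,4.5],[0,0,3.5],[0,0,0],[0,0,0]], twist=[[0.001,-0.002,0],[0,0,0],[0,0,0],[0,0,0],[0,0,0],[0,0,0]])

```text
time_s: 10.5
position: [0.5284, -0.2377, 0.0552]
tcp_rot: [[-0.961, 0.275, 0.002], [0.275, 0.961, -0.002], [-0.003, -0.001, -1.0]]
force: [0.1, 0.2, -0.3]
opening: 0.504
```

```bash
python3 - <<'E'
from h import *
st()
s=bot.capture("side"); crop(s,190,140,300,222,"pics/s9.png")
E
```

```text
t 10.5 p [ 0.5284 -0.2377  0.0552] F [ 0.1  0.2 -0.3] M [ 0.01  0.01 -0.04] op 0.504 q [ -35.3   40.3   96.1   -0.    43.5 -109.3]
[[-0.961, 0.275, 0.002], [0.275, 0.961, -0.002], [-0.003, -0.001, -1.0]]
```

View pics/s9.png

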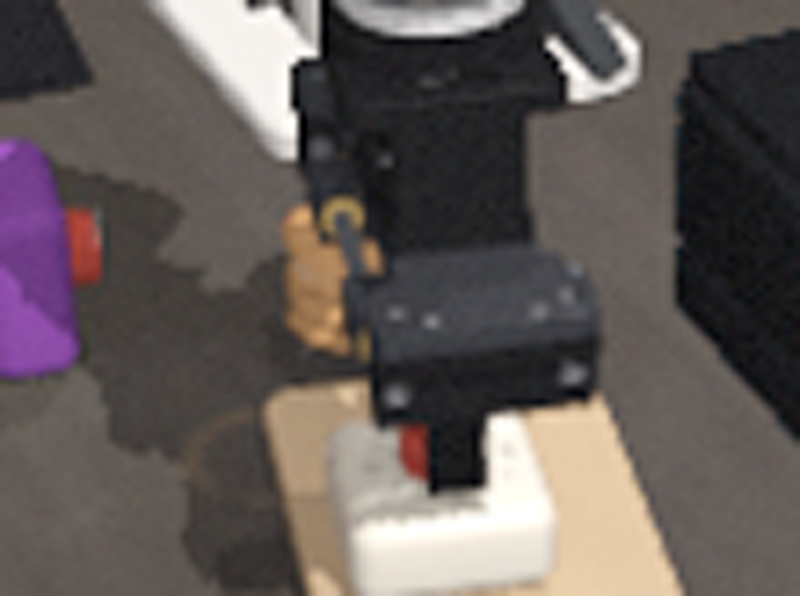

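>>> carry_out(grip=[-0.2,-1,-1,-1,-1,-1], slide=[[0,0,0],[0,0,0],[0,0,0],[0,0,0],[0,0,0],[0,0,0]], twist=[[0,0,0],[0,0,0],[0,0,0],[0,0,0],[0,0,0],[0,0,0]])

```text
time_s: 11.15
position: [0.5286, -0.2378, 0.0555]
tcp_rot: [[-0.961, 0.275, 0.003], [0.275, 0.961, -0.002], [-0.003, -0.002, -1.0]]
force: [0.8, -0.2, -1.2]
opening: 0.348
```

```bash
python3 - <<'E'
from h import *
st()
E
```

```text
t 11.15 p [ 0.5286 -0.2378  0.0555] F [ 0.8 -0.2 -1.2] M [-0.01 -0.07  0.05] op 0.348 q [ -35.2   40.2   96.1   -0.    43.4 -109.3]
[[-0.961, 0.275, 0.003], [0.275, 0.961, -0.002], [-0.003, -0.002, -1.0]]
```

>>> carry_out(grip=[-1,-1], slide=[[0,0,1.5],[0,0,1.5]], twist=[[0,0,0],[0,0,0]])

```text
time_s: 11.35
position: [0.5286, -0.2378, 0.0553]
tcp_rot: [[-0.961, 0.275, 0.003], [0.275, 0.961, -0.003], [-0.004, -0.002, -1.0]]
force: [-1.9, 0.8, 12.0]
opening: 0.353
```

>>> carry_out(grip=[-1,-1], slide=[[0,0,3],[0,0,3]], twist=[[0,0,0],[0,0,0]])

```text
time_s: 11.55
position: [0.5286, -0.2378, 0.0551]
tcp_rot: [[-0.962, 0.275, 0.004], [0.275, 0.962, -0.004], [-0.004, -0.003, -1.0]]
force: [-4.5, 1.6, 21.1]
opening: 0.348
```

>>> carry_out(grip=[-1,-1,-1,-1], slide=[[0.5,0,2.7],[0.5,0,2.7],[0.5,-0.1,2.7],[0.5,-0.1,2.7]], twist=[[0,0,0.06],[0,0,0.08],[0,0,0.08],[0,0,0.08]])

```text
time_s: 11.95
position: [0.5285, -0.2382, 0.0552]
tcp_rot: [[-0.834, 0.552, 0.009], [0.552, 0.834, -0.009], [-0.013, -0.002, -1.0]]
force: [-2.7, 1.8, 16.2]
opening: 0.348
```

```bash
python3 - <<'E'
from h import *
st()
s=bot.capture("side"); crop(s,190,140,300,222,"pics/s10.png")
E
```

```text
t 11.95 p [ 0.5285 -0.2382  0.0552] F [-2.7  1.8 16.2] M [0.36 0.58 0.25] op 0.348 q [-35.2  40.1  96.5  -0.2  42.6 -91.6]
[[-0.834, 0.552, 0.009], [0.552, 0.834, -0.009], [-0.013, -0.002, -1.0]]
```

View pics/s10.png

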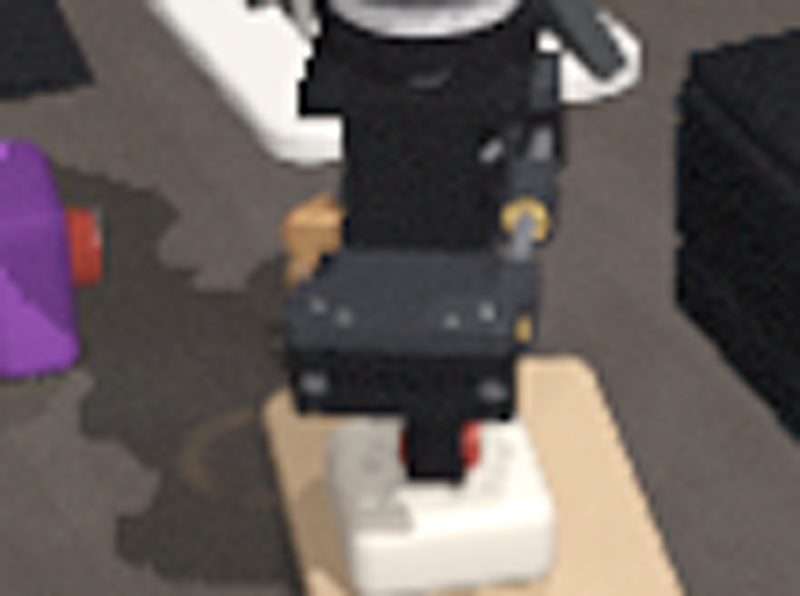

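```bash
cat > wind.py <<'E'
import sys
from h import *
n=int(sys.argv[1]); w=float(sys.argv[2]); dz=float(sys.argv[3]); tx,ty=map(float,sys.argv[4:6])
st(); s=bot.read_state(); R=s["tcp_rot"]; p=s["position"]
print("heading deg tool y",np.degrees(np.arctan2(R[1,1],R[0,1])))
lv=np.cross(R[:,2],[0,0,-1])
sh=np.clip((np.array([tx,ty])-p[:2])*1000,-1.2,1.2)
S=[];T=[]
for i in range(n):
    l=R.T@np.array([sh[0],sh[1],0]); v=R.T@(lv*.8)
    S.append([round(float(l[0]),1),round(float(l[1]),1),dz]); T.append([round(float(v[0]),3),round(float(v[1]),3),w])
    R=R@Rn.from_rotvec([0,0,w]).as_matrix()
print(S);print(T)
E
python3 wind.py 8 0.1 3 .5278 -.2376
```

```text
t 12.0 p [ 0.5285 -0.2382  0.0552] F [-3.6  1.8 15.7] M [0.31 0.53 0.09] op 0.348 q [-35.2  40.1  96.5  -0.2  42.6 -91.5]
[[-0.832, 0.554, 0.009], [0.554, 0.832, -0.009], [-0.013, -0.002, -1.0]]
heading deg tool y 56.355501494992204
[[0.9, 0.1, 3.0], [0.9, -0.0, 3.0], [0.9, -0.1, 3.0], [0.9, -0.2, 3.0], [0.9, -0.3, 3.0], [0.8, -0.4, 3.0], [0.8, -0.4, 3.0], [0.7, -0.5, 3.0]]
[[-0.002, 0.01, 0.1], [-0.001, 0.01, 0.1], [0.0, 0.01, 0.1], [0.001, 0.01, 0.1], [0.002, 0.01, 0.1], [0.003, 0.01, 0.1], [0.004, 0.01, 0.1], [0.005, 0.009, 0.1]]
```

>>> carry_out(grip=[-1,-1,-1,-1,-1,-1], slide=[[0.7,0,3],[0.7,0,3],[0.7,0,3],[0.7,-0.1,3],[0.7,-0.2,3],[0.7,-0.3,3]], twist=[[-0.002,0.01,0.1],[0,0.01,0.1],[0,0.01,0.1],[0.001,0.01,0.1],[0.002,0.01,0.1],[0.003,0.01,0.1]])

```text
time_s: 12.6
position: [0.5279, -0.2384, 0.0552]
tcp_rot: [[-0.361, 0.932, -0.024], [0.932, 0.361, 0.025], [0.032, -0.014, -0.999]]
force: [-4.4, 0.7, 17.1]
opening: 0.351
```

```bash
python3 wind.py 8 0.1 3 .5278 -.2376; python3 - <<'E'
from h import *
s=bot.capture("side"); crop(s,190,140,300,222,"pics/s11.png")
E
```

```text
t 12.6 p [ 0.5279 -0.2384  0.0552] F [-4.4  0.7 17.1] M [0.25 0.48 0.21] op 0.351 q [-35.6  40.8  94.5   0.5  46.6 -57.1]
[[-0.361, 0.932, -0.024], [0.932, 0.361, 0.025], [0.032, -0.014, -0.999]]
heading deg tool y 21.18442291245139
[[0.8, 0.2, 3.0], [0.8, 0.2, 3.0], [0.8, 0.1, 3.0], [0.8, -0.0, 3.0], [0.8, -0.1, 3.0], [0.8, -0.2, 3.0], [0.8, -0.2, 3.0], [0.8, -0.3, 3.0]]
[[-0.011, -0.026, 0.1], [-0.013, -0.025, 0.1], [-0.016, -0.023, 0.1], [-0.018, -0.021, 0.1], [-0.02, -0.02, 0.1], [-0.022, -0.017, 0.1], [-0.024, -0.015, 0.1], [-0.025, -0.013, 0.1]]
```

View pics/s11.png

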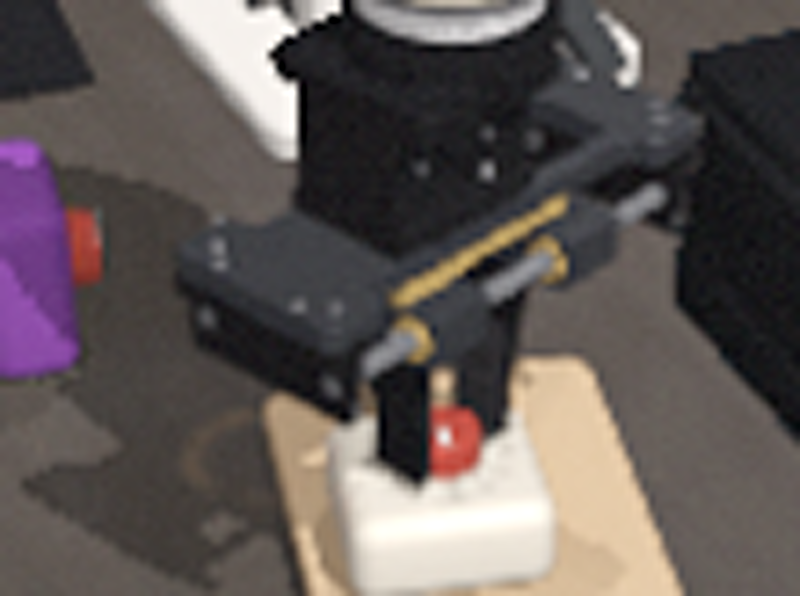

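>>> carry_out(grip=[-1,-1,-1,-1,-1,-1], slide=[[0.6,0.2,3],[0.6,0.2,3],[0.6,0.1,3],[0.6,0,3],[0.6,0,3],[0.6,-0.1,3]], twist=[[-0.005,-0.011,0.1],[-0.005,-0.01,0.1],[-0.003,-0.005,0.1],[0,0,0.1],[0,0,0.1],[0,0,0.1]])

```text
time_s: 13.25
position: [0.5277, -0.2386, 0.0552]
tcp_rot: [[0.245, 0.97, -0.002], [0.97, -0.245, -0.009], [-0.01, 0.0, -1.0]]
force: [-4.9, 1.4, 18.4]
opening: 0.347
```

```bash
python3 wind.py 8 0.1 3 .5278 -.2376
```

```text
t 13.25 p [ 0.5277 -0.2386  0.0552] F [-4.9  1.4 18.4] M [0.09 0.99 0.24] op 0.347 q [-35.1  40.3  96.1  -0.7  43.4 -20.4]
[[0.245, 0.97, -0.002], [0.97, -0.245, -0.009], [-0.01, 0.0, -1.0]]
heading deg tool y -14.16687086965793
[[1.0, -0.2, 3.0], [1.0, -0.3, 3.0], [1.0, -0.4, 3.0], [0.9, -0.5, 3.0], [0.9, -0.6, 3.0], [0.8, -0.6, 3.0], [0.7, -0.7, 3.0], [0.7, -0.8, 3.0]]
[[0.0, 0.008, 0.1], [0.001, 0.008, 0.1], [0.002, 0.008, 0.1], [0.002, 0.007, 0.1], [0.003, 0.007, 0.1], [0.004, 0.007, 0.1], [0.005, 0.006, 0.1], [0.005, 0.006, 0.1]]
```

>>> carry_out(grip=[-1,-1,-1,-1,-1,-1], slide=[[0,-0.5,3],[0,-0.5,3],[-0.1,-0.5,3],[-0.2,-0.5,3],[-0.3,-0.5,3],[-0.3,-0.5,3]], twist=[[0,0.005,0.1],[0,0.004,0.1],[0,0,0.1],[0,0,0.1],[0,0,0.1],[0,0,0.1]])

```text
time_s: 13.85
position: [0.5271, -0.2383, 0.0552]
tcp_rot: [[0.761, 0.649, 0.009], [0.649, -0.761, -0.007], [0.002, 0.011, -1.0]]
force: [-4.3, 2.0, 18.0]
opening: 0.349
```

```bash
python3 wind.py 8 0.1 3 .5278 -.2376;  python3 - <<'E'
from h import *
s=bot.capture("side"); crop(s,190,140,300,222,"pics/s12.png")
E
```

```text
t 13.85 p [ 0.5271 -0.2383  0.0552] F [-4.3  2.  18. ] M [0.47 0.77 0.13] op 0.349 q [-35.4  40.1  96.6  -0.1  42.6  14.2]
[[0.761, 0.649, 0.009], [0.649, -0.761, -0.007], [0.002, 0.011, -1.0]]
heading deg tool y -49.55807746931041
[[1.0, -0.0, 3.0], [1.0, -0.1, 3.0], [0.9, -0.2, 3.0], [0.9, -0.3, 3.0], [0.9, -0.4, 3.0], [0.8, -0.5, 3.0], [0.8, -0.6, 3.0], [0.7, -0.7, 3.0]]
[[0.009, -0.002, 0.1], [0.009, -0.003, 0.1], [0.008, -0.003, 0.1], [0.008, -0.004, 0.1], [0.008, -0.005, 0.1], [0.007, -0.006, 0.1], [0.006, -0.006, 0.1], [0.006, -0.007, 0.1]]
```

View pics/s12.png

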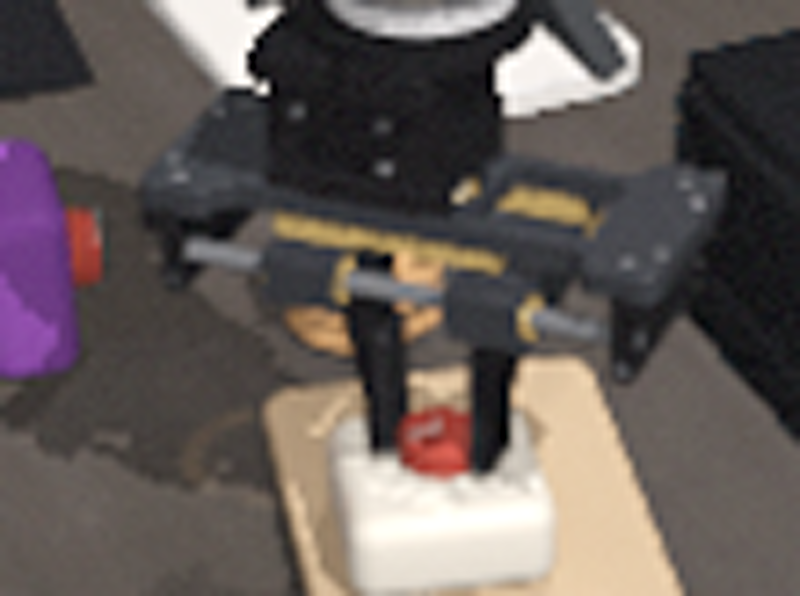

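>>> carry_out(grip=[-1,-1,-1,-1], slide=[[-0.4,-0.4,3],[-0.4,-0.3,3],[-0.4,-0.3,3],[0,0,2.5]], twist=[[0.008,0,0.08],[0,0,0.08],[0,0,0.08],[0,0,0]])

```text
time_s: 14.3
position: [0.527, -0.238, 0.0553]
tcp_rot: [[0.898, 0.441, 0.008], [0.441, -0.898, -0.004], [0.006, 0.007, -1.0]]
force: [-3.8, 0.9, 13.1]
opening: 0.348
```

>>> carry_out(grip=[-1,0,0,0,0], slide=[[0,0,0],[0,0,0],[0,0,0],[0,0,0],[0,0,0]], twist=[[0,0,0],[0,0,0],[0,0,0],[0,0,0],[0,0,0]])

```text
time_s: 14.8
position: [0.5272, -0.238, 0.056]
tcp_rot: [[0.898, 0.441, 0.009], [0.441, -0.898, -0.005], [0.006, 0.008, -1.0]]
force: [-0.4, -0.2, 0.2]
opening: 0.493
```

```bash
python3 wind.py 1 0.1 3 .5278 -.2376
```

```text
t 14.8 p [ 0.5272 -0.238   0.056 ] F [-0.4 -0.2  0.2] M [-0.1   0.16 -0.04] op 0.493 q [-35.4  40.   96.6   0.1  42.8  28.4]
[[0.898, 0.441, 0.009], [0.441, -0.898, -0.005], [0.006, 0.008, -1.0]]
heading deg tool y -63.85982225598566
[[0.7, -0.1, 3.0]]
[[0.007, -0.005, 0.1]]
```

>>> carry_out(grip=[0,0,0,0,0,0,0,0,0], slide=[[0,0,-20],[0,0,-40],[0,0,-45],[-28,-25,-10],[-28,-25,0],[-28,-25,0],[-28,-25,0],[0,0,0],[0,0,0]], twist=[[0,0,0],[0,0,0],[0,0,0],[0,0,0],[0,0,0],[0,0,0],[0,0,0],[0,0,0],[0,0,0]])

```text
time_s: 15.7
position: [0.3781, -0.1964, 0.1717]
tcp_rot: [[0.898, 0.441, 0.01], [0.441, -0.898, -0.005], [0.006, 0.009, -1.0]]
force: [0.5, -0.6, -0.3]
opening: 0.497
```

```bash
python3 look.py 13; python3 dial2.py 13 .5272 -.2370 -16
```

```text
t 15.7 p [ 0.3781 -0.1964  0.1717] F [ 0.5 -0.6 -0.3] M [-0.12  0.12  0.01] op 0.497 q [-42.7  19.8 113.2   0.2  46.4  21. ]
[[0.898, 0.441, 0.01], [0.441, -0.898, -0.005], [0.006, 0.009, -1.0]]
top 638 0.04943547393931391 ((544.344482421875, -186.493408203125), (179.38125610351562, 74.77051544189453), 73.53246307373047)
top knob 102 ((530.3032836914062, -236.7598876953125), 14.984698295593262) [ 0.53035379 -0.23669697  0.0637615 ]
board (((545.4801635742188, -229.60166931152344), (199.93826293945312, 130.56336975097656), 74.2287826538086), array([[ 455.48474, -308.06406],
       [ 581.13306, -343.55078],
       [ 635.4756 , -151.13928],
       [ 509.82727, -115.65256]], dtype=float32))
side 396 0.046928025211809055 ((541.4940795898438, -187.69717407226562), (187.22891235351562, 73.16393280029297), 72.33611297607422)
side knob 76 ((526.4795532226562, -239.3704376220703), 16.92209815979004) [ 0.52529331 -0.24163243  0.06059566]
board (((540.7926635742188, -232.58177185058594), (203.7630157470703, 130.09783935546875), 73.97796630859375), array([[ 450.15054, -312.5518 ],
       [ 575.1948 , -348.45972],
       [ 631.4348 , -152.61176],
       [ 506.3905 , -116.70383]], dtype=float32))
```

View pics/e13.png

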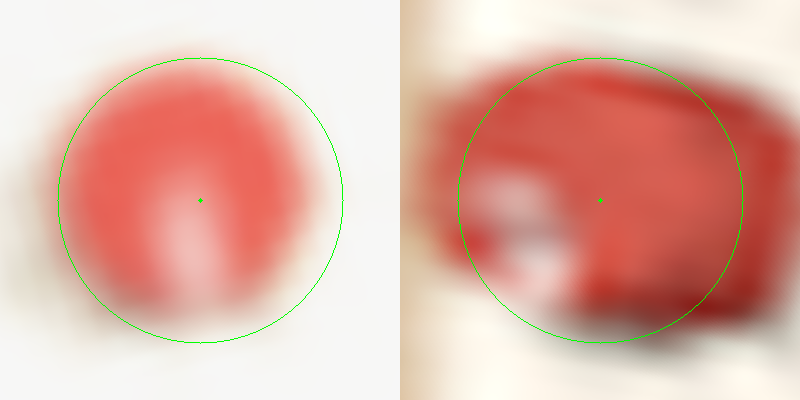

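View pics/s13.png

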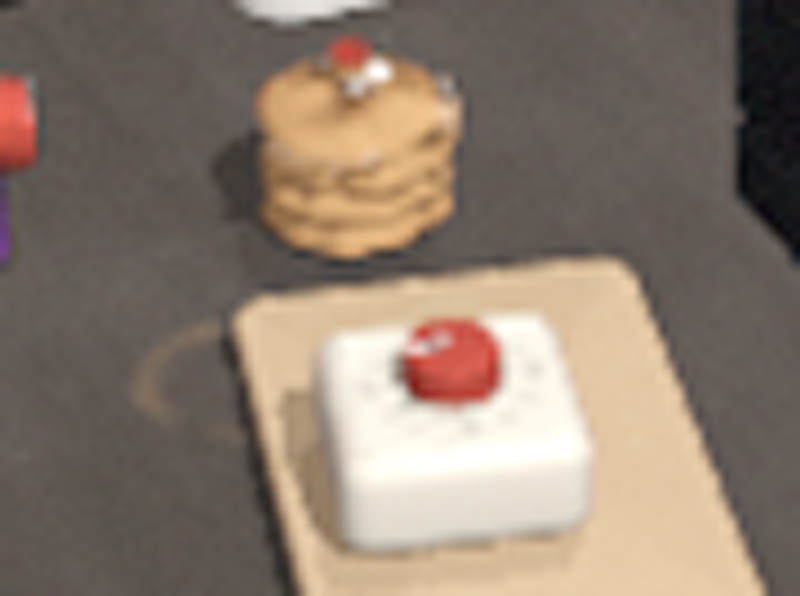

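View pics/t13.png

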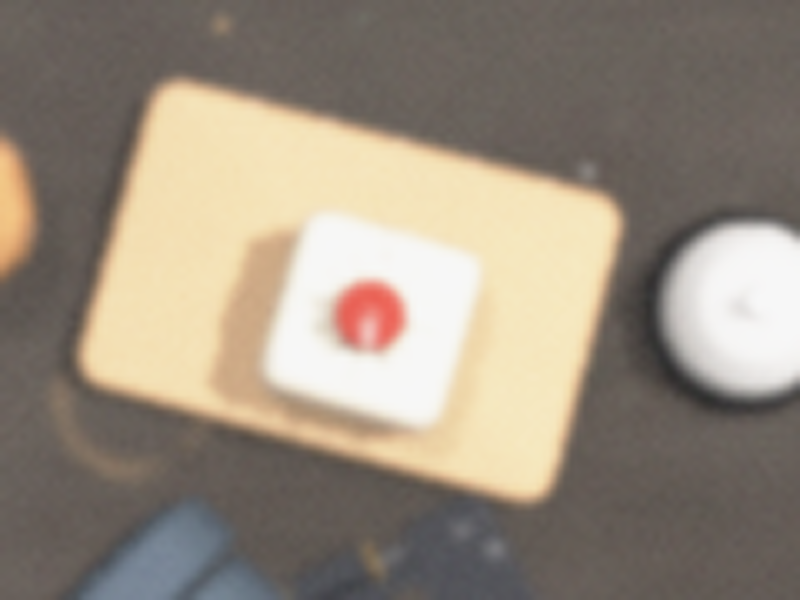

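```bash
cat > ptr.py <<'E'
import sys
from h import *
from scipy.optimize import least_squares
from scipy.ndimage import gaussian_filter
def rectim(c,cx,cy,z,yaw,half,N):
    a=np.radians(yaw); ex=np.array([np.cos(a),np.sin(a)]); ey=np.array([-np.sin(a),np.cos(a)])
    g=np.linspace(-half,half,N); U,V=np.meshgrid(-g,-g)
    X=np.stack([cx+V*ex[0]+U*ey[0],cy+V*ex[1]+U*ey[1],np.full_like(U,z)],-1).reshape(-1,3)
    p=proj(c,X).reshape(N,N,2).astype(np.float32)
    return cv2.remap(c["color"],p[...,0],p[...,1],cv2.INTER_CUBIC).astype(float)
K=[]; F=[]
for k in range(2):
    c=bot.capture("top")
    W=cloud(c); z=W[...,2]
    reg=(W[...,0]>.46)&(W[...,0]<.60)&(W[...,1]>-.31)&(W[...,1]<-.17)&(z>.042)&(z<.07)
    k_,l,q,_=cv2.connectedComponentsWithStats(reg.astype(np.uint8)); i=1+q[1:,4].argmax(); r=rect(W[l==i])[0]
    yaw=r[2]-90 if r[2]>45 else r[2]
    F.append((*r[0],yaw)); fc=np.array(r[0])/1000
    a=np.radians(yaw); kc=fc+.001*np.array([np.cos(a),np.sin(a)])
    N=111; im=rectim(c,*kc,.064,yaw,.022,N); g=im[...,1]/255
    xs=np.linspace(-22,22,N); X,Y=np.meshgrid(xs,-xs)
    m=np.hypot(X,Y)<17
    def model(v):
        x0,y0,s,th,w,r0,r1,A,B,C,rad=v
        x=X-x0;y=Y-y0; rr=np.hypot(x,y)
        disc=1/(1+np.exp((rr-rad)/.3))
        u=x*np.sin(th)+y*np.cos(th); t=x*np.cos(th)-y*np.sin(th)
        line=1/(1+np.exp((abs(t)-w)/.2))/(1+np.exp((r0-u)/.3))/(1+np.exp((u-r1)/.3))
        I=A*(1-disc)+disc*(B*(1-line)+C*line)
        return gaussian_filter(I,s/.4)
    best=None
    for th in np.radians([20,150,165,180,195]):
        o=least_squares(lambda v:(model(v)-g)[m],[0,0,1.5,th,1.2,3,14,.95,.35,.9,15.75],bounds=([-4,-4,.5,-1,.5,-1,8,.7,.1,.5,14.5],[4,4,4,4,2.5,7,16,1.1,.6,1.1,16.5]),diff_step=1e-3)
        if best is None or o.cost<best.cost: best=o
    print("yaw",round(yaw,2),"face c",np.round(r[0],1),"sz",np.round(r[1],1),"ptr deg",round(np.degrees(best.x[3]),1),"cost",round(best.cost,3),best.x.round(2))
E
python3 ptr.py; python3 dial.py 14 -16
```

```text
yaw -16.61 face c [ 529.4 -236.4] sz [74.4 73.8] ptr deg 164.7 cost 1.17 [-1.19 -2.68  2.51  2.87  2.33 -1.   12.63  1.02  0.4   0.93 14.5 ]
yaw -16.5 face c [ 529.3 -236.4] sz [74.2 74.5] ptr deg 164.9 cost 1.245 [-1.27 -2.56  2.54  2.88  2.19 -1.   12.7   1.02  0.39  0.97 14.5 ]
top mean [ 0.5306 -0.2361  0.0636] circ 530.37548828125 -236.79222106933594 15.004280090332031 0.0644066387752198 face ((529.640869140625, -236.38540649414062), (74.53592681884766, 74.51116180419922), 73.03035736083984)
  pointer centroid mm 1.0178438399780625 -1.2172455096662147 angle cw from top deg 140.0980991853862
side mean [ 0.5243 -0.2427  0.0611] circ 525.2088623046875 -241.83233642578125 15.094735145568848 0.06198623342052893 face ((523.9555053710938, -241.38693237304688), (72.4013671875, 74.51879119873047), 71.49828338623047)
  pointer centroid mm -6.661676976049729 -5.617808062648547 angle cw from top deg -130.14101506692427
```

>>> carry_out(grip=[0,0,0,0,0,0,0,0], slide=[[27,24,0],[27,24,0],[27,24,0],[26,24,10],[0,0,35],[0,0,33],[0,0,0],[0,0,0]], twist=[[0.009,-0.007,0],[0,0,0],[0,0,0],[0,0,0],[0,0,0],[0,0,0],[0,0,0],[0,0,0]])

```text
time_s: 16.9
position: [0.5257, -0.2364, 0.0897]
tcp_rot: [[0.896, 0.444, 0.0], [0.444, -0.896, -0.001], [0.0, 0.001, -1.0]]
force: [-0.4, 0.2, -0.1]
opening: 0.502
```

```bash
python3 - <<'E'
from h import *
st(); s=bot.read_state(); R=s["tcp_rot"]
print((R.T@(np.array([.5273,-.238,.074])-s["position"])*1000).round(1), R.T@np.cross(R[:,2],[0,0,-1]))
E
```

```text
t 16.9 p [ 0.5257 -0.2364  0.0897] F [-0.4  0.2 -0.1] M [-0.06  0.11 -0.04] op 0.502 q [-35.3  37.   95.5  -0.   47.5  28.4]
[[0.896, 0.444, 0.0], [0.444, -0.896, -0.001], [0.0, 0.001, -1.0]]
[ 0.7  2.2 15.7] [ 7.50250739e-04 -1.01613405e-04 -1.10275403e-24]
```

>>> carry_out(grip=[0,0,0,0,0,0,0,0], slide=[[0.7,2.2,5],[0,0,5],[0,0,5],[0,0,5],[0,0,5],[0,0,5],[0,0,4],[0,0,0]], twist=[[0,0,0],[0,0,0],[0,0,0],[0,0,0],[0,0,0],[0,0,0],[0,0,0],[0,0,0]])

```text
time_s: 17.7
position: [0.5293, -0.2398, 0.0582]
tcp_rot: [[0.896, 0.443, 0.007], [0.444, -0.896, -0.005], [0.004, 0.008, -1.0]]
force: [-0.1, -0.6, -0.3]
opening: 0.499
```

```bash
python3 wind.py 1 .1 3 .5273 -.238
```

```text
t 17.7 p [ 0.5293 -0.2398  0.0582] F [-0.1 -0.6 -0.3] M [-0.06  0.13 -0.  ] op 0.499 q [-35.4  40.   96.   -0.   43.5  28.3]
[[0.896, 0.443, 0.007], [0.444, -0.896, -0.005], [0.004, 0.008, -1.0]]
heading deg tool y -63.67289472664056
[[-0.5, -1.6, 3.0]]
[[0.006, -0.003, 0.1]]
```

>>> carry_out(grip=[0,0,-0.25,-1,-1,-1,-1,-1], slide=[[-0.9,-2.2,2.3],[0,0,0.5],[0,0,0],[0,0,0],[0,0,0],[0,0,0],[0,0,1.5],[0,0,2.7]], twist=[[0.006,-0.003,0],[0,0,0],[0,0,0],[0,0,0],[0,0,0],[0,0,0],[0,0,0],[0,0,0]])

```text
time_s: 18.5
position: [0.5276, -0.2382, 0.0548]
tcp_rot: [[0.896, 0.444, 0.001], [0.444, -0.896, -0.001], [0.001, 0.002, -1.0]]
force: [-6.1, 3.3, 26.2]
opening: 0.346
```

```bash
python3 wind.py 1 .1 3 .5273 -.238
```

```text
t 18.5 p [ 0.5276 -0.2382  0.0548] F [-6.1  3.3 26.2] M [ 0.52  1.11 -0.01] op 0.346 q [-35.3  40.3  96.1  -0.   43.5  28.3]
[[0.896, 0.444, 0.001], [0.444, -0.896, -0.001], [0.001, 0.002, -1.0]]
heading deg tool y -63.64888731688464
[[-0.2, -0.3, 3.0]]
[[0.001, -0.001, 0.1]]
```

>>> carry_out(grip=[-1,-1,-1,-1,-1], slide=[[-0.3,-0.4,2.4],[-0.3,-0.4,2.6],[-0.3,-0.4,2.6],[-0.3,-0.4,2.6],[0,0,2.5]], twist=[[0,0,0.07],[0,0,0.08],[0,0,0.08],[0,0,0.03],[0,0,0]])

```text
time_s: 19.0
position: [0.5274, -0.2378, 0.0549]
tcp_rot: [[0.981, 0.193, 0.007], [0.194, -0.981, -0.007], [0.005, 0.008, -1.0]]
force: [-3.5, 2.5, 15.2]
opening: 0.348
```

```bash
python3 wind.py 1 .1 3 .5273 -.238
```

```text
t 19.0 p [ 0.5274 -0.2378  0.0549] F [-3.5  2.5 15.2] M [0.49 0.77 0.1 ] op 0.348 q [-35.3  40.2  96.5  -0.1  42.8  43.7]
[[0.981, 0.193, 0.007], [0.194, -0.981, -0.007], [0.005, 0.008, -1.0]]
heading deg tool y -78.84303364332006
[[-0.2, 0.1, 3.0]]
[[0.006, -0.004, 0.1]]
```

>>> carry_out(grip=[-1,0,0,0,0,0,0,0,0,0,0,0], slide=[[0,0,0],[0,0,0],[0,0,0],[0,0,0],[0,0,-15],[0,0,-40],[0,0,-45],[-33,-17,-15],[-33,-17,0],[-33,-17,0],[-33,-17,0],[0,0,0]], twist=[[0,0,0],[0,0,0],[0,0,0],[0,0,0],[0,0,0],[0,0,0],[0,0,0],[0,0,0],[0,0,0],[0,0,0],[0,0,0],[0,0,0]])

```text
time_s: 20.2
position: [0.3807, -0.195, 0.1713]
tcp_rot: [[0.981, 0.195, 0.007], [0.195, -0.981, -0.007], [0.005, 0.008, -1.0]]
force: [0.0, 0.1, 0.4]
opening: 0.502
```

```bash
python3 ptr.py; python3 look.py 15; python3 dial2.py 15 .5275 -.236 -16.5
```

```text
yaw -17.56 face c [ 529.6 -236.6] sz [74.4 74.4] ptr deg 183.1 cost 1.592 [-1.18 -2.32  2.44  3.2   2.4  -1.   10.71  1.02  0.4   0.96 14.5 ]
yaw -17.8 face c [ 529.9 -236.9] sz [74.  74.6] ptr deg 183.6 cost 1.545 [-1.31 -2.74  2.45  3.2   2.36 -1.   10.65  1.02  0.4   0.97 14.5 ]
t 20.3 p [ 0.386  -0.1987  0.1721] F [-0.2  0.5  0.5] M [-0.04  0.17  0.02] op 0.5 q [-42.   20.1 112.4  -0.   46.4  36.7]
[[0.981, 0.195, 0.014], [0.195, -0.981, -0.013], [0.011, 0.015, -1.0]]
top 645 0.049665631630154916 ((545.9966430664062, -186.99050903320312), (179.23121643066406, 74.82357025146484), 72.16729736328125)
top knob 102 ((530.8098754882812, -236.7742156982422), 15.115424156188965) [ 0.53076147 -0.2365719   0.06383206]
board (((545.3727416992188, -229.52688598632812), (200.1605682373047, 130.3160858154297), 74.22481536865234), array([[ 455.46066, -308.12363],
       [ 580.86847, -343.55182],
       [ 635.2848 , -150.93015],
       [ 509.877  , -115.50195]], dtype=float32))
side 402 0.04703420705227718 ((540.88720703125, -188.35623168945312), (183.24407958984375, 73.77922058105469), 73.56041717529297)
side knob 73 ((527.4791259765625, -240.6159210205078), 15.280609130859375) [ 0.52577484 -0.24184132  0.06095095]
board (((540.6477661132812, -232.6448211669922), (205.18826293945312, 130.02587890625), 73.99968719482422), array([[ 449.87408, -313.34415],
       [ 574.8628 , -349.1848 ],
       [ 631.42145, -151.9455 ],
       [ 506.43274, -116.10483]], dtype=float32))
```

View pics/e15.png

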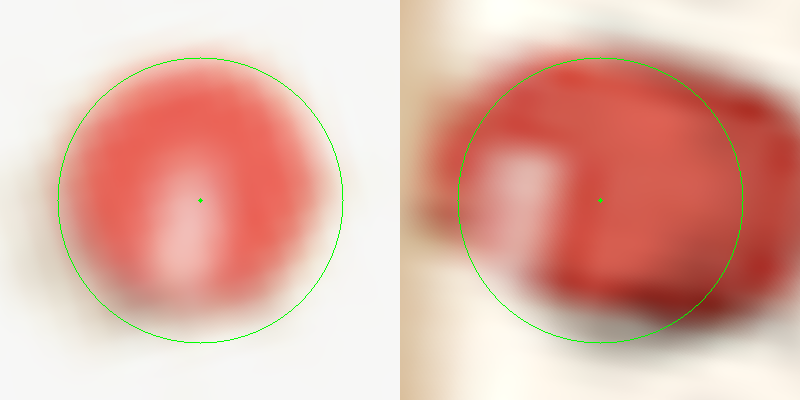

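View pics/s15.png

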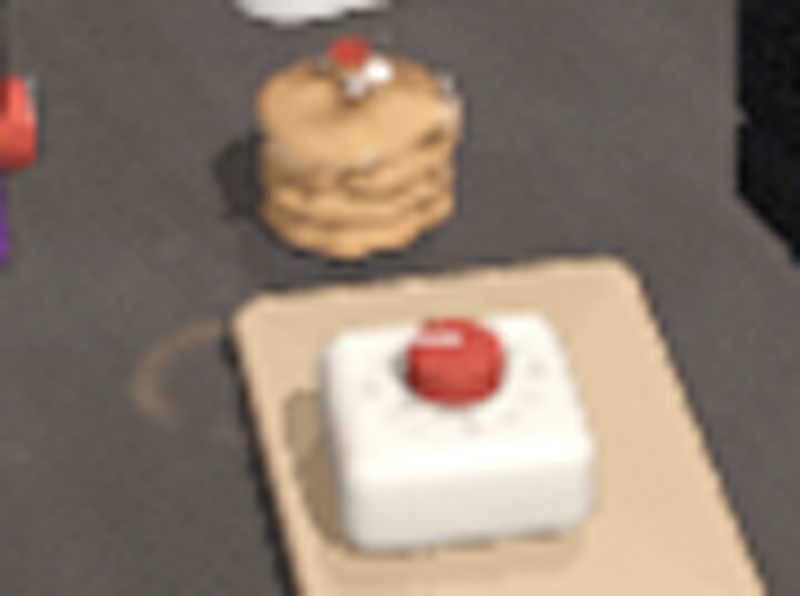

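View pics/t15.png

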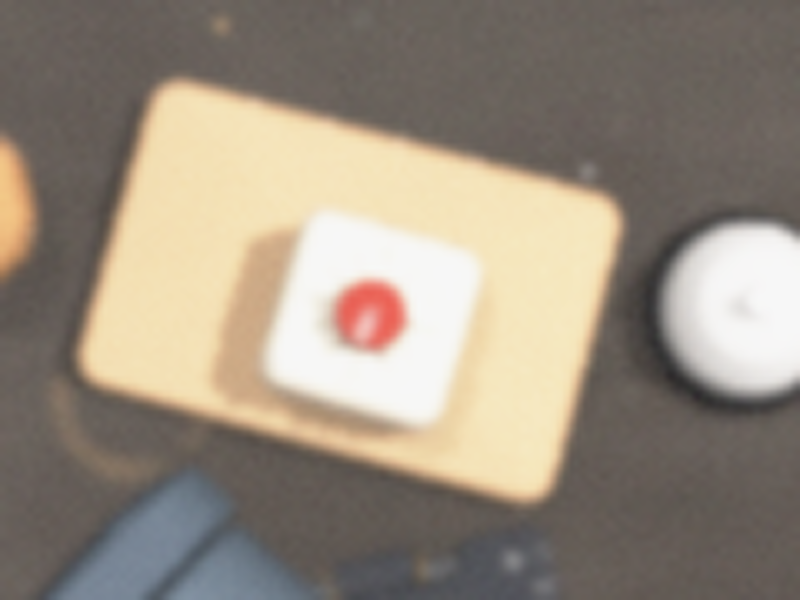

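```bash
cat > fit.py <<'E'
from h import *
from scipy.optimize import least_squares
from scipy.ndimage import gaussian_filter
import sys
boxes={"top":("t",215,150,335,240),"side":("s",200,160,290,227)}
tags=sys.argv[1].split(","); SS=5
for nm in("top","side"):
    c=bot.capture(nm); pre,u0,v0,u1,v1=boxes[nm]
    raw=[]
    for t in tags:
        im=cv2.imread(f"pics/{pre}{t}.png")[...,::-1]; raw.append(cv2.resize(im,(u1-u0,v1-v0),interpolation=cv2.INTER_AREA).astype(float)/255)
    off=np.zeros(3) if nm=="top" else np.array([-.0045,-.0046,-.0032])
    ctr=np.array([.528,-.2375,.064])+off
    pc=proj(c,ctr)[0]; h=10; a0,b0=int(pc[0])-h,int(pc[1])-h; n=2*h+1
    uu=a0+(np.arange(n*SS)+.5)/SS-.5; vv=b0+(np.arange(n*SS)+.5)/SS-.5
    U,V=np.meshgrid(uu,vv); K=np.array([[c["fx"],0,c["cx"]],[0,c["fy"],c["cy"]],[0,0,1]])
    q=cv2.undistortPoints(np.stack([U,V],-1).reshape(-1,1,2),K,np.array([c["k1"],0,0,0,0])).reshape(-1,2)
    ray=np.stack([q[:,0],-q[:,1],-np.ones(len(q))],1)@np.asarray(c["rotation"]).T
    def plane(z):
        s=(z-c["position"][2])/ray[:,2]; return ((c["position"]+ray*s[:,None])[:,:2]-ctr[:2]).reshape(n*SS,n*SS,2)*1000
    PT=plane(ctr[2]); PW=[plane(ctr[2]-d) for d in np.linspace(.002,.014,7)]
    data=np.stack([r[b0-v0:b0-v0+n,a0-u0:a0-u0+n,1:].mean(-1) for r in raw])
    near=proj(c,ctr); 
    yy,xx=np.mgrid[:n,:n]; wt=(np.hypot(PT[SS//2::SS,SS//2::SS,0],PT[SS//2::SS,SS//2::SS,1])<18)
    sg=lambda x,s:1/(1+np.exp(np.clip(x/s,-40,40)))
    m=len(tags)
    def render(v):
        A,B,C,D,blur,w,r0,r1,sa,sx,sy,ss=v[:12]; out=[]
        for i in range(m):
            x0,y0,th=v[12+3*i:15+3*i]
            d=[sg(np.hypot(P[...,0]-x0,P[...,1]-y0)-15.75,.25) for P in PW]
            wall=np.max(d,0); x=PT[...,0]-x0;y=PT[...,1]-y0; rr=np.hypot(x,y); disc=sg(rr-15.75,.25)
            # heading th: cw from world +x ; dir=(cos th, -sin th)
            u=x*np.cos(th)-y*np.sin(th); t=-x*np.sin(th)-y*np.cos(th)
            line=sg(abs(t)-w,.15)*sg(r0-u,.25)*sg(u-r1,.25)
            I=A*(1-wall)+D*wall; top=B+(C-B)*line; top=top+sa*np.exp(-((x-sx)**2+(y-sy)**2)/2/ss**2)
            I=I*(1-disc)+np.minimum(top,1.0)*disc
            I=gaussian_filter(I,blur*SS).reshape(n,SS,n,SS).mean((1,3)); out.append(I)
        return np.stack(out)
    for inc in ([28,166,181],[35,173,188],[20,158,173]):
        v0_=[.93,.33,.9,.2,.7,1.2,3,14,.2,4,0,2]+sum([[0,0,np.radians(a+16.5)] for a in inc],[])
        lo=[.6,.1,.5,.02,.3,.5,-2,9,0,-10,-10,.8]+[-5,-5,-1]*m; hi=[1.1,.6,1.1,.5,1.6,2,9,15.8,1,12,10,5]+[5,5,5]*m
        o=least_squares(lambda v:((render(v)-data)*wt).ravel(),v0_,bounds=(lo,hi),diff_step=1e-4,max_nfev=60)
        th=[np.degrees(o.x[14+3*i]) for i in range(m)]
        print(nm,"cost",round(o.cost,4),"heading",np.round(th,1),"minus16.5",np.round(np.array(th)-16.5,1),o.x[:12].round(2),"ctr",[o.x[12+3*i:14+3*i].round(1).tolist() for i in range(m)])
E
python3 fit.py 8,13,15
```

```text
top cost 0.4864 heading [ 46.6 181.3 196.6] minus16.5 [ 30.1 164.8 180.1] [ 1.1   0.38  1.1   0.5   1.35  2.    0.43 15.79  0.97  0.66 -1.36  0.86] ctr [[-0.8, 1.2], [0.2, 2.9], [0.7, 2.7]]
top cost 0.4865 heading [ 46.6 181.2 196.6] minus16.5 [ 30.1 164.7 180.1] [ 1.1   0.38  1.1   0.5   1.35  2.    0.43 15.79  0.97  0.68 -1.34  0.86] ctr [[-0.8, 1.2], [0.2, 2.9], [0.7, 2.7]]
top cost 0.4983 heading [ 46.6 181.2 196.5] minus16.5 [ 30.1 164.7 180. ] [ 1.1   0.39  1.1   0.5   1.34  2.   -0.17 15.8   0.   -8.5   5.97  0.8 ] ctr [[-0.8, 1.2], [0.3, 2.9], [0.7, 2.7]]
side cost 0.4549 heading [ 21.1 215.7 236.5] minus16.5 [  4.6 199.2 220. ] [ 1.03  0.32  1.1   0.24  0.66  2.    2.17 15.69  0.81  2.4   3.44  1.36] ctr [[0.9, 4.2], [1.4, 5.0], [2.6, 5.0]]
side cost 0.4549 heading [ 24.9 215.7 236.2] minus16.5 [  8.4 199.2 219.7] [ 1.03  0.32  1.1   0.24  0.66  2.    2.3  15.8   0.71  2.42  3.42  1.5 ] ctr [[0.8, 4.0], [1.4, 5.0], [2.6, 5.0]]
side cost 0.4993 heading [ 24.5 215.6 237.6] minus16.5 [  8.  199.1 221.1] [  1.04   0.32   1.1    0.23   0.72   2.     0.29  15.75   0.06   0.45
 -10.     3.63] ctr [[1.1, 4.7], [1.6, 5.0], [2.7, 5.0]]
```

```bash
sed -i 's/\[-5,-5,-1\]\*m/[-14,-14,-1]*m/; s/\[5,5,5\]\*m/[14,14,5]*m/; s/for nm in("top","side")/for nm in("side",)/' fit.py; python3 fit.py 8,13,15
python3 - <<'E'
from h import *
c=bot.capture("side"); crop(c,232,180,268,207,"pics/z15.png")
E
```

```text
side cost 0.4385 heading [ 26.3 211.6 228.6] minus16.5 [  9.8 195.1 212.1] [ 1.03  0.32  1.1   0.24  0.67  2.    1.63 15.71  0.69  2.24  2.74  1.4 ] ctr [[0.9, 4.2], [1.8, 5.9], [3.2, 6.4]]
side cost 0.4658 heading [ 25.4 209.6 228.1] minus16.5 [  8.9 193.1 211.6] [ 1.04  0.33  1.1   0.24  0.71  1.99 -0.12 15.33  0.13 -6.22 -9.97  1.18] ctr [[1.2, 4.9], [2.1, 6.3], [3.4, 6.7]]
side cost 0.4496 heading [ 23.8 211.2 230. ] minus16.5 [  7.3 194.7 213.5] [ 1.05  0.33  1.09  0.24  0.68  1.97  1.16 14.82  0.58  2.41  2.78  1.35] ctr [[1.1, 4.6], [1.9, 6.0], [3.2, 6.3]]
```

View pics/z15.png

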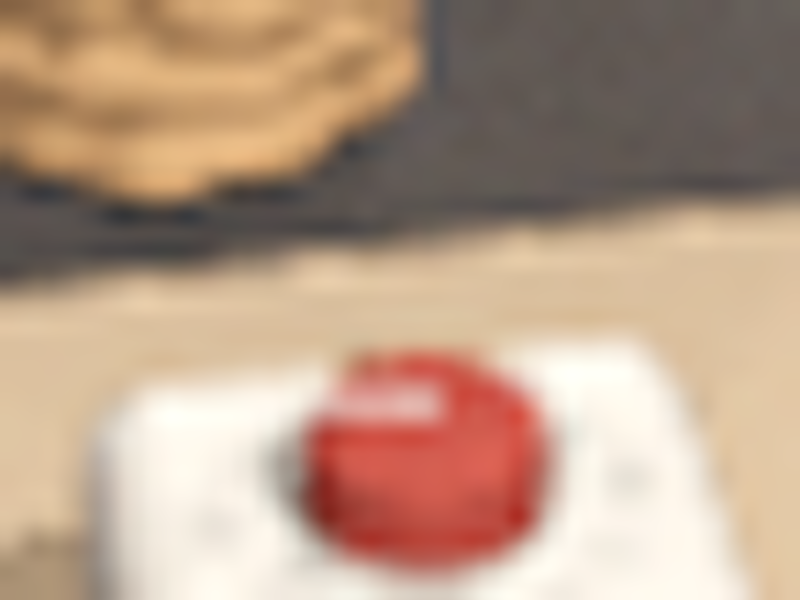

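```bash
python3 - <<'E'
from h import *
c=bot.capture("side"); K=np.array([[c["fx"],0,c["cx"]],[0,c["fy"],c["cy"]],[0,0,1]])
def un(x,y,z):
    p=np.array([[[232+(x+.5)/22.22-.5,180+(y+.5)/22.22-.5]]])
    q=cv2.undistortPoints(p,K,np.array([c["k1"],0,0,0,0]))[0,0]; r=np.asarray(c["rotation"])@[q[0],-q[1],-1]
    return (c["position"]+r*(z-c["position"][2])/r[2])[:2]
def hd(d): return np.degrees(np.arctan2(-d[1],d[0]))%360
for cy in(410,418,426):
  for tip in((330,395),(330,403)):
    print(cy,tip,hd(un(*tip,.061)-un(427,cy,.061)))
print("line dir",hd(un(330,400,.061)-un(445,405,.061)),hd(un(330,398,.061)-un(440,408,.061)))
print("marks bottom-top", hd(un(212,525,.047)-un(628,480,.047)),"face near-edge corners")
print((un(427,418,.061)),un(212,525,.047),un(628,480,.047), (un(212,525,.047)+un(628,480,.047))/2)
E
```

```text
410 (330, 395) 223.19454066985844
410 (330, 403) 215.2872536456645
418 (330, 395) 230.47307864242276
418 (330, 403) 223.17549959059934
426 (330, 395) 236.99995185985816
426 (330, 403) 230.44784848622453
line dir 212.44452216880296 217.13135082014335
marks bottom-top 197.33165184036193 face near-edge corners
[ 0.52755666 -0.23649882] [ 0.50405749 -0.22616521] [ 0.55162504 -0.24100968] [ 0.52784126 -0.23358745]
```

```bash
python3 - <<'E'
from h import *
c=bot.capture("side"); 
R=np.radians
def px(X): 
    p=proj(c,X)[0]; return ((p-[232,180]+.5)*22.22-.5).round(0)
for ctr in((.5278,-.2336),(.5278,-.2350)):
    print("c",ctr,px(np.array([*ctr,.061])),"bottom z.047",px(np.array([*ctr,.047])))
    for h in(197,207,217,227): print(h,"tip14",px(np.array([ctr[0]+.014*np.cos(R(h)),ctr[1]-.014*np.sin(R(h)),.061])),"inner3",px(np.array([ctr[0]+.003*np.cos(R(h)),ctr[1]-.003*np.sin(R(h)),.061])))
    print("edges",[px(np.array([ctr[0]+.01575*np.cos(R(h)),ctr[1]-.01575*np.sin(R(h)),.061])) for h in(0,90,180,270,335,155)])
big=cv2.resize(c["color"][180:207,232:268,::-1],None,fx=22,fy=22,interpolation=cv2.INTER_NEAREST); cv2.imwrite("pics/zn15.png",big)
E
```

```text
c (0.5278, -0.2336) [418. 405.] bottom z.047 [420. 503.]
197 tip14 [300. 418.] inner3 [393. 408.]
207 tip14 [299. 406.] inner3 [392. 405.]
217 tip14 [301. 395.] inner3 [393. 403.]
227 tip14 [307. 383.] inner3 [394. 400.]
edges [array([537., 369.]), array([478., 473.]), array([297., 441.]), array([359., 339.]), array([501., 345.]), array([334., 466.])]
c (0.5278, -0.235) [423. 411.] bottom z.047 [426. 509.]
197 tip14 [305. 424.] inner3 [398. 414.]
207 tip14 [304. 412.] inner3 [398. 411.]
217 tip14 [306. 401.] inner3 [398. 409.]
227 tip14 [312. 389.] inner3 [399. 406.]
edges [array([543., 375.]), array([483., 479.]), array([302., 447.]), array([364., 345.]), array([506., 351.]), array([339., 472.])]
```

View pics/zn15.png

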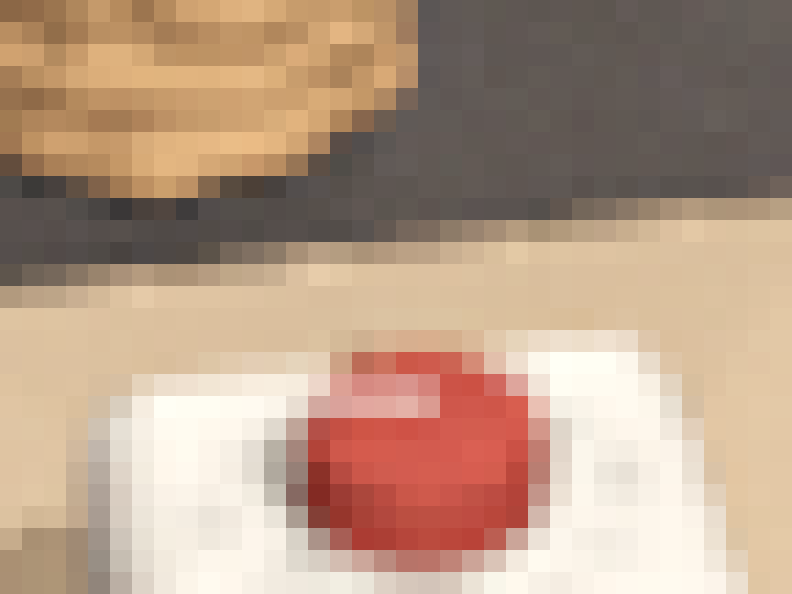

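```bash
python3 - <<'E'
import cv2,numpy as np
o=[]
for t in("8","13","15"):
    im=cv2.resize(cv2.imread(f"pics/s{t}.png"),(90,67),interpolation=cv2.INTER_AREA)
    o.append(cv2.resize(im[32:50,40:62],None,fx=12,fy=12,interpolation=cv2.INTER_NEAREST))
a=np.hstack(o)
o=[]
for t in("8","13","15"):
    im=cv2.resize(cv2.imread(f"pics/t{t}.png"),(120,90),interpolation=cv2.INTER_AREA)
    o.append(cv2.resize(im[38:58,44:66],None,fx=12,fy=12,interpolation=cv2.INTER_NEAREST))
cv2.imwrite("pics/cmp.png",np.vstack([a,np.hstack(o)]))
E
```

```text
(no output)
```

View pics/cmp.png

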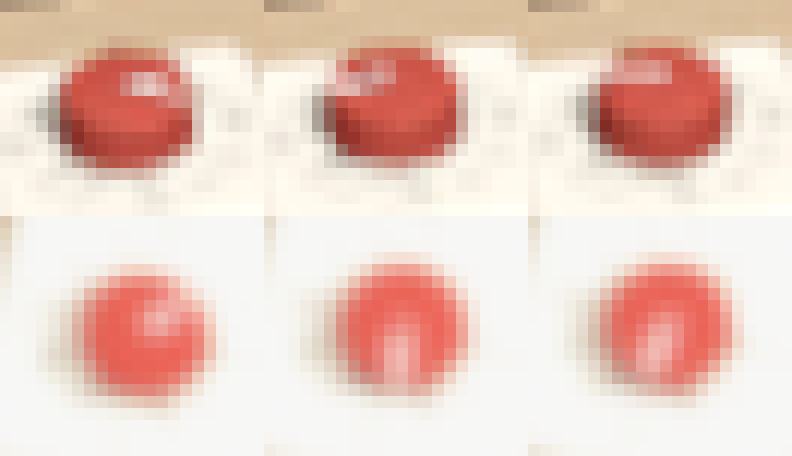

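```bash
cat > fit2.py <<'E'
import re
s=open('fit.py').read()
s=s.replace('for nm in("side",)','for nm in("top","side")')
i=s.index("    PT=plane"); 
s=s[:i]+'''    z0=ctr[2]; PT=plane(z0); P1=plane(z0+.001); G=P1-PT
    PW=[plane(z0-d) for d in np.linspace(.002,.014,7)]
    data=np.stack([r[b0-v0:b0-v0+n,a0-u0:a0-u0+n,1:].mean(-1) for r in raw]); m=len(tags)
    q=PT[SS//2::SS,SS//2::SS]
    sg=lambda x,s:1/(1+np.exp(np.clip(x/s,-40,40)))
    inc=np.radians([-153.1,-15.2,0])[-m:]
    wt=np.hypot(q[...,0],q[...,1])<19
    NP=16
    def render(v):
        A,B,C,D,blur,w,r0,r1,sa,sx,sy,ss,pz,h,gx,gy=v[:NP]; out=[]
        for i in range(m):
            x0,y0=v[NP+2*i:NP+2+2*i]; th=h+inc[i] if m>1 and not FREE else h
            wall=np.max([sg(np.hypot(P[...,0]-x0,P[...,1]-y0)-15.75,.25) for P in PW],0)
            x=PT[...,0]-x0;y=PT[...,1]-y0; disc=sg(np.hypot(x,y)-15.75,.25)
            xp=x+G[...,0]*pz; yp=y+G[...,1]*pz
            u=xp*np.cos(th)-yp*np.sin(th); t=-xp*np.sin(th)-yp*np.cos(th)
            line=sg(abs(t)-w,.15)*sg(r0-u,.25)*sg(u-r1,.25)
            I=A*(1-wall)+D*wall
            top=B+gx*x+gy*y; I=I*(1-disc)+top*disc
            I=I*(1-line)+C*line
            I=I+sa*np.exp(-((x-sx)**2+(y-sy)**2)/2/ss**2)*disc
            out.append(gaussian_filter(I,blur*SS).reshape(n,SS,n,SS).mean((1,3)))
        return np.stack(out)
    FREE=False
    for h0 in (185,200,215):
      v0_=[.93,.33,.9,.25,.7,1.2,1,14,.1,4,0,2,.5,np.radians(h0),0,0]+[1,3]*m
      lo=[.6,.1,.5,.02,.3,.5,-3,8,0,-10,-10,.8,0,2.5,-.02,-.02]+[-14,-14]*m; hi=[1.1,.6,1.1,.6,1.8,3,9,15.8,.6,12,10,5,3,4.6,.02,.02]+[14,14]*m
      o=least_squares(lambda v:((render(v)-data)*wt).ravel(),v0_,bounds=(lo,hi),diff_step=1e-4,max_nfev=80)
      print(nm,"cost",round(o.cost,4),"final heading",np.degrees(o.x[13]).round(1),o.x[:NP].round(2),o.x[NP:].round(1))
'''
open('fit2b.py','w').write(s)
E
python3 fit2.py; (timeout 500 python3 fit2b.py 8,13,15; timeout 300 python3 fit2b.py 13,15)
```

```text
top cost 0.5157 final heading 199.9 [  1.1    0.36   1.1    0.6    1.38   1.95  -0.89  15.8    0.6  -10.
 -10.     1.6    3.     3.49   0.    -0.  ] [-0.7  1.  -0.   2.6  0.4  2.5]
top cost 0.5001 final heading 199.1 [ 1.1   0.36  1.1   0.6   1.39  1.91 -0.92 15.8   0.6  12.    6.99  1.78
  3.    3.47 -0.   -0.  ] [-0.5  1.1  0.2  2.8  0.7  2.6]
top cost 0.5001 final heading 199.1 [ 1.1   0.36  1.1   0.6   1.39  1.91 -0.92 15.8   0.6  12.    6.99  1.78
  3.    3.47 -0.   -0.  ] [-0.5  1.1  0.2  2.8  0.7  2.6]
side cost 0.3975 final heading 207.7 [ 1.010e+00  2.800e-01  1.100e+00  2.400e-01  7.200e-01  2.130e+00
 -1.630e+00  1.577e+01  1.500e-01  1.176e+01  1.800e-01  3.570e+00
  3.000e+00  3.630e+00 -0.000e+00 -1.000e-02] [0.7 3.8 1.5 5.1 2.7 5.5]
side cost 0.3999 final heading 205.8 [ 1.02e+00  2.80e-01  1.10e+00  2.30e-01  7.40e-01  2.18e+00 -1.11e+00
  1.58e+01  6.00e-01  5.52e+00  4.00e-01  1.04e+00  3.00e+00  3.59e+00
 -0.00e+00 -1.00e-02] [0.7 3.8 1.5 5.2 2.7 5.5]
side cost 0.3999 final heading 205.8 [ 1.02e+00  2.80e-01  1.10e+00  2.30e-01  7.40e-01  2.18e+00 -1.11e+00
  1.58e
[... 585 characters left out ...]
  0.3  2.7]
side cost 0.1627 final heading 205.4 [ 9.900e-01  2.600e-01  1.040e+00  2.400e-01  7.700e-01  2.500e+00
 -2.470e+00  1.579e+01  6.000e-01 -1.000e+01  1.000e+01  2.050e+00
  3.000e+00  3.580e+00  0.000e+00 -1.000e-02] [1.4 5.2 2.9 5.9]
side cost 0.1802 final heading 208.2 [ 1.010e+00  2.100e-01  1.100e+00  2.300e-01  8.400e-01  2.900e+00
 -2.570e+00  1.580e+01  2.100e-01  1.199e+01  7.900e-01  3.800e+00
  3.000e+00  3.630e+00 -0.000e+00 -1.000e-02] [1.5 5.1 2.8 5.5]
side cost 0.1802 final heading 208.2 [ 1.01e+00  2.10e-01  1.10e+00  2.30e-01  8.40e-01  2.90e+00 -2.56e+00
  1.58e+01  2.10e-01  1.20e+01  8.30e-01  3.81e+00  3.00e+00  3.63e+00
 -0.00e+00 -1.00e-02] [1.5 5.1 2.8 5.5]
```

```bash
python3 - <<'E'
from h import *
for nm in("top","side","top","side"):
    c=bot.capture(nm); W=cloud(c); z=W[...,2]
    reg=(W[...,0]>.46)&(W[...,0]<.60)&(W[...,1]>-.31)&(W[...,1]<-.17)&(z>.040)&(z<.07)
    k,l,q,_=cv2.connectedComponentsWithStats(reg.astype(np.uint8)); i=1+q[1:,4].argmax(); P=W[l==i]
    print(nm,rect(P)[0])
    # sub-pixel yaw by edge lines: color mask of cream vs board in top
    if nm=="top":
        b=c["color"][...,2].astype(np.float32)
        fc=np.array(rect(P)[0][0])/1000; a=np.radians(-16.5); ex=np.array([np.cos(a),np.sin(a)]); ey=np.array([-np.sin(a),np.cos(a)])
        for nme,d,t in(("far",ex,ey),("left",ey,ex),("right",-ey,ex)):
            pts=[]
            for s in np.linspace(-.024,.024,25):
                g=np.linspace(.028,.045,69); X=np.array([[*(fc+d*v+t*s),.047] for v in g]); p=proj(c,X).astype(np.float32)
                f=cv2.remap(b,p[:,0].reshape(1,-1),p[:,1].reshape(1,-1),cv2.INTER_LINEAR)[0]
                th=(f[:10].mean()+f[-10:].mean())/2; j=np.argmax(f<th); pts.append((s,g[j]))
            pts=np.array(pts); k=np.polyfit(pts[:,0],pts[:,1],1)
            print("  ",nme,"slope deg",np.degrees(np.arctan(k[0])).round(2),"off",k[1].round(4))
E
```

```text
top ((530.208984375, -236.7215118408203), (74.76797485351562, 74.64004516601562), 72.30522918701172)
   far slope deg 0.56 off 0.0364
   left slope deg -0.83 off 0.0365
   right slope deg 0.79 off 0.0373
side ((525.367431640625, -241.1435546875), (71.34004211425781, 73.66316986083984), 72.91259765625)
top ((530.191162109375, -236.89651489257812), (74.48778533935547, 74.90664672851562), 72.2900619506836)
   far slope deg 0.61 off 0.0363
   left slope deg -0.83 off 0.0367
   right slope deg 0.75 off 0.0371
side ((525.0750732421875, -242.1019744873047), (71.62023162841797, 73.79353332519531), 71.6404037475586)
```

Top view says about 183°, side view about 188°, so the pointer is probably a few degrees past the bottom mark. I'll make one small trim with the timer pressed down again.

```bash
python3 - <<'E'
from h import *
st(); s=bot.read_state(); R=s["tcp_rot"]
print((R.T@(np.array([.5274,-.2378,.171])-s["position"])*1000).round(1), R.T@np.cross(R[:,2],[0,0,-1]))
E
```

```text
t 21.2 p [ 0.3863 -0.1988  0.172 ] F [ 0.1 -0.4  0.4] M [-0.11  0.14 -0.01] op 0.5 q [-42.   20.2 112.3  -0.   46.4  36.7]
[[0.981, 0.195, 0.014], [0.196, -0.981, -0.013], [0.011, 0.015, -1.0]]
[130.7  65.9   3.4] [ 1.50603688e-02 -1.08480933e-02 -7.60161651e-21]
```

>>> carry_out(grip=[0,0,0,0,0,0,0,0], slide=[[32,16,0],[32,16,0],[32,16,0],[28,14,10],[0,0,35],[0,0,33],[0,0,0],[0,0,0]], twist=[[0.015,-0.011,0],[0,0,0],[0,0,0],[0,0,0],[0,0,0],[0,0,0],[0,0,0],[0,0,0]])

```text
time_s: 22.0
position: [0.5254, -0.2363, 0.0923]
tcp_rot: [[0.981, 0.195, 0.001], [0.195, -0.981, -0.001], [0.001, 0.001, -1.0]]
force: [0.3, 0.9, -0.1]
opening: 0.498
```

```bash
python3 - <<'E'
from h import *
st(); s=bot.read_state(); R=s["tcp_rot"]
print((R.T@(np.array([.5274,-.2378,.060])-s["position"])*1000).round(1), R.T@np.cross(R[:,2],[0,0,-1]))
E
```

```text
t 22.0 p [ 0.5254 -0.2363  0.0923] F [ 0.3  0.9 -0.1] M [-0.06  0.14  0.01] op 0.498 q [-35.3  36.7  95.5   0.   47.7  43.4]
[[0.981, 0.195, 0.001], [0.195, -0.981, -0.001], [0.001, 0.001, -1.0]]
[ 1.6  1.8 32.3] [ 8.62450943e-04 -1.19681327e-03  1.98767029e-23]
```

>>> carry_out(grip=[0,0,0,0,0,0,0,0,0], slide=[[0.7,1,5],[0,0,5],[0,0,5],[0,0,5],[0,0,5],[0,0,4],[0,0,3],[0,0,0],[0,0,0]], twist=[[0,0,0],[0,0,0],[0,0,0],[0,0,0],[0,0,0],[0,0,0],[0,0,0],[0,0,0],[0,0,0]])

```text
time_s: 22.9
position: [0.5281, -0.2389, 0.063]
tcp_rot: [[0.981, 0.194, 0.008], [0.194, -0.981, -0.005], [0.007, 0.007, -1.0]]
force: [0.0, 0.7, 0.1]
opening: 0.495
```

```bash
python3 - <<'E'
from h import *
st(); s=bot.read_state(); R=s["tcp_rot"]
print((R.T@(np.array([.5276,-.2376,.0555])-s["position"])*1000).round(1), R.T@np.cross(R[:,2],[0,0,-1]))
E
```

```text
t 22.9 p [ 0.5281 -0.2389  0.063 ] F [0.  0.7 0.1] M [-0.08  0.12 -0.01] op 0.495 q [-35.4  39.5  96.2   0.   43.8  43.4]
[[0.981, 0.194, 0.008], [0.194, -0.981, -0.005], [0.007, 0.007, -1.0]]
[-0.3 -1.4  7.5] [ 6.57560758e-03 -6.56054182e-03 -6.32594709e-22]
```

>>> carry_out(grip=[0,0,0,-0.25,-1,-1,-1,-1,-1,-1], slide=[[-0.4,-1.4,4],[0,0,3.2],[0,0,0],[0,0,0],[0,0,0],[0,0,0],[0,0,0],[0,0,1.5],[-0.3,0,2.4],[-0.3,0,2.4]], twist=[[0.006,-0.006,0],[0,0,0],[0,0,0],[0,0,0],[0,0,0],[0,0,0],[0,0,0],[0,0,0],[0,0,0],[0,0,0]])

```text
time_s: 23.9
position: [0.5277, -0.2376, 0.0551]
tcp_rot: [[0.981, 0.195, 0.002], [0.195, -0.981, -0.001], [0.002, 0.002, -1.0]]
force: [-2.2, 2.3, 15.4]
opening: 0.347
```

```bash
python3 wind.py 1 .1 3 .5273 -.238
```

```text
t 23.9 p [ 0.5277 -0.2376  0.0551] F [-2.2  2.3 15.4] M [ 0.41  0.6  -0.02] op 0.347 q [-35.3  40.2  96.2   0.   43.4  43.4]
[[0.981, 0.195, 0.002], [0.195, -0.981, -0.001], [0.002, 0.002, -1.0]]
heading deg tool y -78.78353772378792
[[-0.5, 0.3, 3.0]]
[[0.001, -0.002, 0.1]]
```

>>> carry_out(grip=[-1,-1,-1], slide=[[-0.3,0,2.8],[-0.3,0,2.8],[-0.3,0,2.6]], twist=[[0,0,-0.04],[0,0,-0.03],[0,0,0]])

```text
time_s: 24.2
position: [0.5278, -0.2377, 0.0551]
tcp_rot: [[0.965, 0.263, 0.006], [0.263, -0.965, -0.002], [0.005, 0.004, -1.0]]
force: [-2.8, 2.2, 15.6]
opening: 0.348
```

```bash
python3 wind.py 1 .1 3 .5273 -.238
```

```text
t 24.2 p [ 0.5278 -0.2377  0.0551] F [-2.8  2.2 15.6] M [ 0.45  0.65 -0.07] op 0.348 q [-35.4  40.2  96.4   0.1  43.1  39.3]
[[0.965, 0.263, 0.006], [0.263, -0.965, -0.002], [0.005, 0.004, -1.0]]
heading deg tool y -74.73059249955843
[[-0.5, 0.1, 3.0]]
[[0.003, -0.004, 0.1]]
```

>>> carry_out(grip=[-1,0,0,0,0,0,0,0,0,0,0,0], slide=[[0,0,0],[0,0,0],[0,0,0],[0,0,0],[0,0,-15],[0,0,-40],[0,0,-45],[-32,-20,-15],[-32,-20,0],[-32,-20,0],[-32,-20,0],[0,0,0]], twist=[[0,0,0],[0,0,0],[0,0,0],[0,0,0],[0,0,0],[0,0,0],[0,0,0],[0,0,0],[0,0,0],[0,0,0],[0,0,0],[0,0,0]])

```text
time_s: 25.4
position: [0.3788, -0.1928, 0.1713]
tcp_rot: [[0.964, 0.265, 0.005], [0.265, -0.964, -0.002], [0.005, 0.004, -1.0]]
force: [-0.9, -0.1, -0.4]
opening: 0.495
```

```bash
python3 ptr.py; python3 look.py 16; sed -i 's/-153.1,-15.2,0\]/-11.1,4.1,0]/; ' fit2b.py; timeout 400 python3 fit2b.py 13,15,16 | cut -c1-60; python3 - <<'E'
from h import *
for n in("top","side"):
    cv2.imwrite(f"pics/{n}16.png",cv2.resize(bot.capture(n)["color"][:,:,::-1],(800,600)))
E
```

```text
yaw -17.43 face c [ 530.8 -236.4] sz [74.1 74.7] ptr deg 177.9 cost 1.212 [-1.06 -2.89  2.55  3.1   2.5  -1.   10.67  1.02  0.39  0.96 14.5 ]
yaw -17.36 face c [ 530.5 -236.3] sz [74.1 74.4] ptr deg 177.6 cost 1.171 [-1.09 -2.58  2.52  3.1   2.5  -1.   10.75  1.02  0.39  0.95 14.5 ]
t 25.5 p [ 0.3842 -0.1968  0.1722] F [ 1.   0.4 -0.1] M [-0.06  0.15  0.01] op 0.504 q [-42.1  20.  112.6   0.2  46.5  32.4]
[[0.964, 0.265, 0.013], [0.265, -0.964, -0.008], [0.01, 0.011, -1.0]]
top 645 0.049420749027969 ((545.6937866210938, -186.75108337402344), (178.48992919921875, 74.80992126464844), 73.15188598632812)
top knob 100 ((530.0958251953125, -236.9691162109375), 15.561631202697754) [ 0.53061048 -0.23659943  0.06368615]
board (((545.4481201171875, -229.58267211914062), (200.23146057128906, 130.583251953125), 74.09495544433594), array([[ 455.21994, -307.9729 ],
       [ 580.8041 , -343.75848],
       [ 635.6763 , -151.19244],
       [ 510.09216, -115.40686]], dtype=float32))
side 395 0.04714831510282069 ((541.4262084960938, -189.28225708007812), (182.33412170410156, 73.07376098632812), 72.7852
[... 606 characters left out ...]
2.7  0.8  2.9]
top cost 0.4852 final heading 193.4 [ 1.10e+00  3.70e-01  1.
  1.58e+01  6.00e-01 -1.30e+00 -5.00e-02  1.25e+00  1.00e-02
 -0.00e+00  0.00e+00] [-0.3  2.8  0.2  2.7  0.8  2.9]
side cost 0.2726 final heading 203.2 [ 9.80e-01  2.60e-01  1
  1.58e+01  6.00e-01 -1.00e+01  9.99e+00  1.92e+00  3.00e+00
  0.00e+00 -1.00e-02] [1.3 5.1 2.8 5.7 3.3 5.9]
side cost 0.3261 final heading 204.0 [ 1.00e+00  2.60e-01  1
  1.58e+01  6.00e-01  3.49e+00  3.69e+00  9.90e-01  3.00e+00
  0.00e+00 -1.00e-02] [1.4 5.  2.8 5.4 3.3 5.7]
side cost 0.3056 final heading 204.2 [ 1.01e+00  2.10e-01  1
  1.58e+01  2.00e-01  1.20e+01  4.80e-01  4.00e+00  3.00e+00
 -0.00e+00 -1.00e-02] [1.5 5.2 2.9 5.7 3.5 6.1]
```

View pics/t16.png

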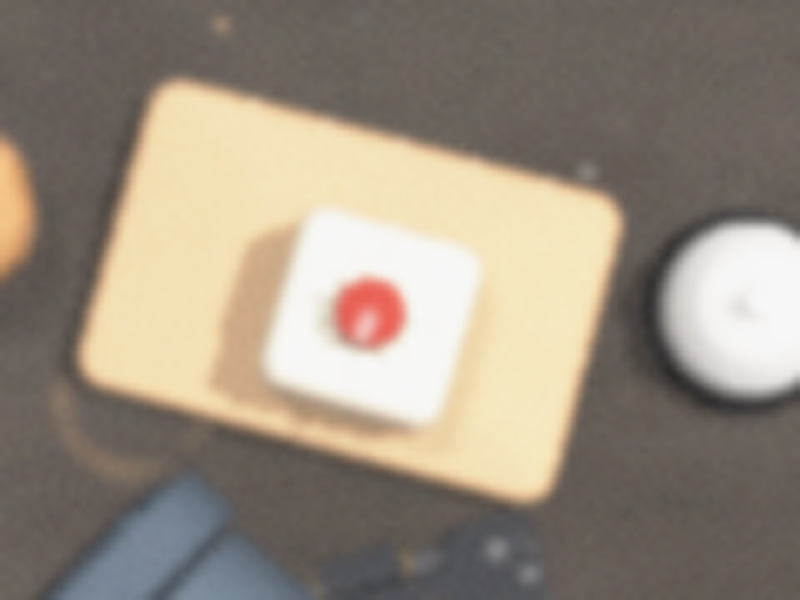

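View pics/s16.png

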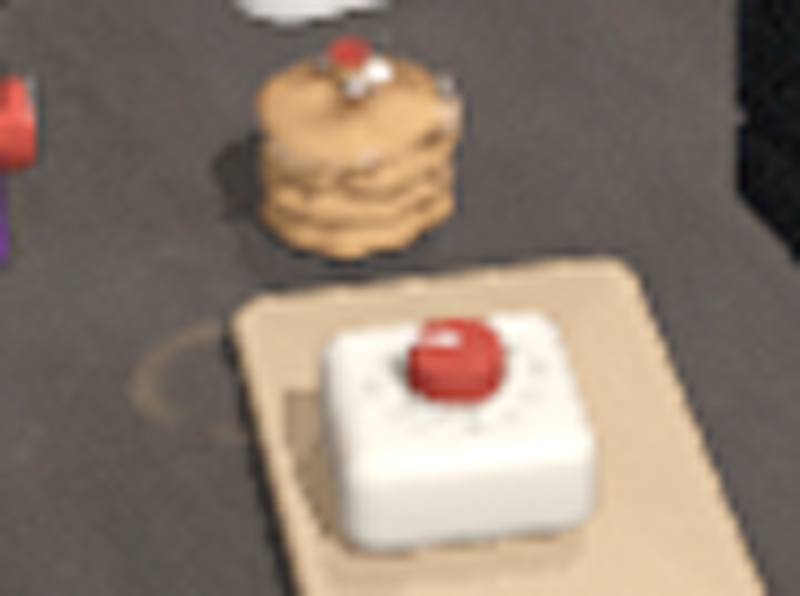

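View pics/side16.png

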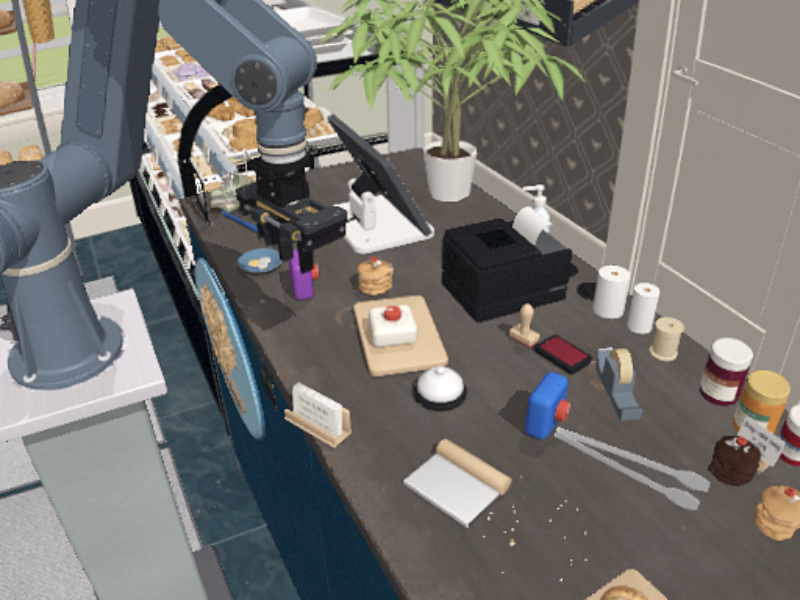

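```bash
python3 -c "
from rig import bot
print(bot.hand_in())"
```

```text
the job is handed in; nothing more can be done
None
```

The timer is lying on its back on the board, set to about thirty minutes, and I handed the job in at about 26 s.

- **Tipping and sliding:** I tipped the timer backwards over the board's near edge. I then pushed it on until it lay fully on the board, about 13 mm inside that edge at the time; it crept about 2 mm further on afterwards.
- **Winding:** I gripped the knob and pressed down, mostly with 15–18 N. The force read 26 N once just before a turn, and 13–15 N at the end of two others. I wound it clockwise 138° and then 15°. The pointer looked slightly past the bottom mark, so I turned it back 4°, again pressed down.
- **Letting go:** the gripper is open and clear of everything.

**Last checks:**
- **Board:** it is within about 0.5 mm of where it started, and the bell, cookies and cards look undisturbed.
- **Timer:** it turned only about 1° in all.
- **Pointer:** the two cameras disagree. The top view puts it at 176–178° clockwise from the top mark, the side view at about 186°. The target of 180° lies between them, so I trust the setting only to within about 5° (just under a minute).

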